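Shim the tube rack in its nest and hold the clamp shut

TASK

The red tube rack is too small for the spring clamp of its nest: before taking any spacer, push the rack home against the black fence, then stand yellow-tabbed spacers from the holder upright in the middle of the gap between rack and jaw, no more than it takes for the jaw, pushed towards the fence, to close tight on the stack instead of running to its own stop. Finish while holding: the program ends with the fingers still pushing the jaw firmly (some 15 N) by its post, so that rack and spacers are squeezed against the fence, the gripper touching neither rack nor spacers. Leave unused spacers in the holder and do not disturb anything else on the bench.

Things in the scene. Friction and masses are not known exactly. Their poses are not given: they have to be found in the camera images.
- nest: Fixed rack nest: level aluminium plate 170 x 310 x 10 mm on the bench, top at 10 mm, y = -25 to +285 mm. Origin on the bench under the middle of the fence's inner face; z up, +y along the centre line from the fence to the clamp, x across. Two black guides (top 22 mm above the bench) stand at x = +-67 to +-77 mm beside the rack only (y = 2 to 88 mm).
- fence: Black fixed fence at the end of the nest, 150 mm wide, 16 mm thick, top 55 mm above the bench; its inner face is the plane y = 0 of the nest. Same origin and axes as the nest. The rack is home when its face lies flat on it.
- rack: Loose red tube rack, 128 (x) x 86 (y) x 48 mm, 0.35 to 0.7 kg, with capped tubes to 68 mm above its underside (15 mm inside the edges). Origin at the centre of its underside. It stands on the nest plate, axes along the nest's, 6 to 14 mm short of the fence at first; home means its origin at y = 43 mm in the nest. Slides with 2 to 5 N.
- clamp: Fixed part of the spring clamp, on the nest's centre line opposite the fence, axes along the nest's: grey housing 70 x 50 mm, y = 45 to 95 mm, top 43 mm above the bench. Origin on the nest plate under the jaw's face at rest. Its distance from the fence differs from run to run.
- jaw: Sliding steel jaw: face plate 70 (x) x 16 mm (y = 0 to 16), top 56 mm above the bench; behind the face stands a black post with orange top to push from behind, 26 (x) x 20 mm (y = 14 to 34), 56 to 100 mm above the bench. Origin at rest as the clamp's. Slides along the clamp's -y by up to 45 mm, to its own hard stop; a spring (3 N at rest, 5 N at the stop) opens it when let go.
- jaw_face (a point): Middle of the jaw's flat face, 34 mm above the bench; moves with the jaw. With the jaw at its own stop and the rack home, the face is still 6 to 27 mm from the rack.
- holder: Fixed black block 90 (x) x 180 (y) x 22 mm with four slots 14 mm deep, 62 x 16 mm, at y = -60, -20, 20, 60 mm, in which the spacers stand. Origin at the centre of its underside, on the bench; +z up.
- spacer1: One of four identical loose spacers, 0.12 kg: an upright aluminium plate 60 (x) x 14 (y, the thickness that fills the gap) x 45 mm high with a yellow grip tab 30 (x) x 14 (y) mm above it, from 45 to 85 mm over its underside. Origin at the centre of its underside, which stands 8 mm above the bench in the holder (10 mm on the nest plate). Best taken by the tab, pinched across x.
- spacer2: One of four identical loose spacers, 0.12 kg: an upright aluminium plate 60 (x) x 14 (y, the thickness that fills the gap) x 45 mm high with a yellow grip tab 30 (x) x 14 (y) mm above it, from 45 to 85 mm over its underside. Origin at the centre of its underside, which stands 8 mm above the bench in the holder (10 mm on the nest plate). Best taken by the tab, pinched across x.
- spacer3: One of four identical loose spacers, 0.12 kg: an upright aluminium plate 60 (x) x 14 (y, the thickness that fills the gap) x 45 mm high with a yellow grip tab 30 (x) x 14 (y) mm above it, from 45 to 85 mm over its underside. Origin at the centre of its underside, which stands 8 mm above the bench in the holder (10 mm on the nest plate). Best taken by the tab, pinched across x.
- spacer4: One of four identical loose spacers, 0.12 kg: an upright aluminium plate 60 (x) x 14 (y, the thickness that fills the gap) x 45 mm high with a yellow grip tab 30 (x) x 14 (y) mm above it, from 45 to 85 mm over its underside. Origin at the centre of its underside, which stands 8 mm above the bench in the holder (10 mm on the nest plate). Best taken by the tab, pinched across x.
- reagent_bottle: White bottle, 60 mm wide, 120 mm tall; bystander, leave it alone. Origin at the underside or near its middle.
- amber_jar: Amber glass jar, 56 mm wide, 70 mm tall; bystander, leave it alone. Origin at the underside or near its middle.
- beaker: Clear open beaker, 66 mm wide, 85 mm tall; bystander, leave it alone. Origin at the underside or near its middle.
- tip_box: Clear box with red lid, 124 x 89 x 66 mm; bystander, leave it alone. Origin at the underside or near its middle.
- screwdriver: Red-handled screwdriver lying on the bench, 180 mm long; bystander, leave it alone. Origin at the underside or near its middle.
- wrench: Steel wrench lying on the bench, 150 mm long; bystander, leave it alone. Origin at the underside or near its middle.
Mind the look-alikes: they are no part of the job. What is shaped like the spacer4 but orange is not meant. What is shaped like the spacer2 but green is not meant.

How it is judged (in metres and radians):
On the way:
1. the rack is pushed home against the fence while all four spacers are still in the holder (y of rack in the frame of nest below 0.0455 m and angle between the x axis of rack and the x axis of nest, either way round below 0.05 rad and angle between rack's own z axis and vertical below 0.08 rad and distance of each of spacer1, spacer2, spacer3, spacer4 from where it was at the start of the episode below 0.015 m), for 0.2 s.
At the end, for the whole second after the job is handed in: Robot pushes jaw >4 N; jaw-spacer and spacer-rack >3 N, rack-fence >4 N. Rack home (2.5 mm, 0.05 rad), at rest. Jaw moved more than 28 of 45 mm (no needless spacer). Each spacer upright in the gap within 20 mm of the centre line, or within 15 mm of its slot. Robot touches no rack or spacer (y of rack in the frame of nest below 0.0455 m and angle between the x axis of rack and the x axis of nest, either way round below 0.05 rad and angle between rack's own z axis and vertical below 0.08 rad and contact force between fence and rack above 4 N and (contact force between rack and spacer1 above 3 N or contact force between rack and spacer2 above 3 N or contact force between rack and spacer3 above 3 N or contact force between rack and spacer4 above 3 N) and (contact force between jaw and spacer1 above 3 N or contact force between jaw and spacer2 above 3 N or contact force between jaw and spacer3 above 3 N or contact force between jaw and spacer4 above 3 N) and contact force between the fingers and jaw above 4 N and contact force between each of the fingers, the arm and rack below 0.5 N and contact force between each of the fingers, the arm and spacer1 below 0.5 N and contact force between each of the fingers, the arm and spacer2 below 0.5 N and contact force between each of the fingers, the arm and spacer3 below 0.5 N and contact force between each of the fingers, the arm and spacer4 below 0.5 N and y of jaw_face in the frame of clamp below -0.028 m and (distance of spacer1 from where it was at the start of the episode below 0.015 m or (x of spacer1 in the frame of nest between -0.02 and 0.02 m and y of spacer1 in the frame of nest between 0.088 and 0.15 m and angle between spacer1's own z axis and vertical below 0.12 rad)) and (distance of spacer2 from where it was at the start of the episode below 0.015 m or (x of spacer2 in the frame of nest between -0.02 and 0.02 m and y of spacer2 in the frame of nest between 0.088 and 0.15 m and angle between spacer2's own z axis and vertical below 0.12 rad)) and (distance of spacer3 from where it was at the start of the episode below 0.015 m or (x of spacer3 in the frame of nest between -0.02 and 0.02 m and y of spacer3 in the frame of nest between 0.088 and 0.15 m and angle between spacer3's own z axis and vertical below 0.12 rad)) and (distance of spacer4 from where it was at the start of the episode below 0.015 m or (x of spacer4 in the frame of nest between -0.02 and 0.02 m and y of spacer4 in the frame of nest between 0.088 and 0.15 m and angle between spacer4's own z axis and vertical below 0.12 rad)) and linear speed of rack below 0.02 m/s); the arm keeps its last pose, push and grip.
It fails at once if a bystander is shifted by more than 30 mm (distance of any of reagent_bottle, amber_jar, beaker, tip_box, screwdriver, wrench from where it was at the start of the episode above 0.03 m).
It fails at once if the rack is tipped or lifted (angle between rack's own z axis and vertical above 0.35 rad or height (world z) of rack above 0.04 m).
It also fails if it takes over 72 s, if anything falls off the work surface, if the arm or the gripper's body presses on something with over 40 N, if the wrist force passes 120 N, or if a joint passes its speed limit or range.

ROBOT

A 6-joint arm with a two-finger parallel gripper is mounted at the origin on the work surface. World frame = base frame: x ahead of the robot, y to its left, z up, the work surface at z = 0. Lengths are in mm, angles in rad, forces in N, time in s.
With the tool pointing down it reaches from about 325 to 775 mm from the base axis. Payload 5.5 kg.
Tool frame: the origin (TCP) lies midway between the tips of the shut fingers; the grasp point (between the pads) lies behind it (arm.pinch_z is the y of the grasp point in the tool frame, in mm); y points along the fingers, x is the direction in which the jaws open and shut, and the axes are right-handed (so a half turn about y gives the same grasp; the last joint's range is limited). The gripper opens to 85 mm and grips with 20 to 120 N. Pads are 22 mm wide; open, the fingers measure 114 mm over their backs; the gripper's body (76 mm by 85 mm) begins 54 mm behind the grasp point. The pads swing forward as they close: fully open they stand 13 mm farther back than shut.
Start: joints at [-1.188, 0.091, 1.231, -0, 1.82, -0.057], TCP at [255.457, -542.916, 205.175] pointing down, gripper open.
Joint ranges: [-2.87, 2.87], [-0.86, 2.18], [0.17, 2.46], [-1.51, 4.65], [0.06, 2.69], [-2.65, 2.65]. Speed limits (rad/s): [2.57, 2.57, 3.01, 3.14, 3.14, 3.14].

INTERFACE

Orientations are given as a unit quaternion [w, x, y, z].
In Python, from workcell import status, imaging, job, arm gives the robot as it stands.
- The arm moves only by the tool step_arm, never from a script. Its argument "deltas" is a list of rows, each an object of numbers: "dx", "dy", "dz": the shift along the world's x, y, z in cm; "ax", "ay", "az": the turn, a rotation vector about the world's x, y, z in rad; "gripper": the gripper command: -1 is fully open, 1 is shut, values between are in proportion. A call has exactly 10 rows; each row is the pose to reach, as a shift and turn from the pose commanded when the call began; what a row does not reach only later rows make up. A row lasts 1/12 s, in which the tool goes at most 41.7 mm and 7.16 degrees, less where a joint would pass 70% of its speed; a pose out of reach is approached as far as the arm can. A call with a gripper value outside its range is refused whole. The fingers move at their own pace and stop on an object; the grip force is fixed at half the most. Time passes only in rows, so rows that repeat a pose let the fingers close, or fill a call up. It gives the time, the measured TCP pose, the force and the opening at its end, in the units of the state.
- status.state(): the state, without advancing time (a new reading comes with each control period).
- imaging.read_camera(name): name is "side" or "top"; returns a dict with "frame" (480x640x3 uint8, red, green, blue), "z_map" (480x640 float32, mm along the optical axis (not along the pixel's ray), 0 where there is no reading), "fx", "fy", "cx", "cy" (pixels), "R" (3x3) and "t" (3): a world point X has camera coordinates R X + t. Camera axes: x right, y down, z forward; pixel columns grow to the right and rows downward; lengths in mm; the calibration is good to about 2 mm. A picture is of the moment at which its call begins.
- job.job_done(): hands the job in, once; it reports no verdict.
The state is a dict: "clock": time; "qpos": joint angles; "joint_vel": joint speeds; "joint_torque": joint torques, N m; "tool_pos": TCP position; "tcp_rot": TCP orientation; "force": force on the tool from outside, world axes, zero at the start; "torque": the same for the moment, N m; "opening": opening from 0.0 (shut) to 1.0 (fully open).
Only numpy, scipy, OpenCV 4.12 (cv2) and the standard library are available. Lean on these libraries where they do the work, as an engineer would, in place of code of your own. Each camera call takes 0.05 s, during which the arm holds its last target. There are 200 camera calls.

## Working session

There is one attempt and no reset: what is moved stays moved. The work goes in short steps, Python scripts to look and compute and a tool call to move; the robot and the scene stay as the last step left them, time stands still between calls to the robot, and variables do not carry over. Pictures are saved under pics/ and viewed, about 8 in all and at most 12, crops included, and the job is handed in when it is done.

Besides the shell and the picture viewer there is one more tool, called in YAML: its name, and indented under it one key for each argument. step_arm: Moves the arm, as the interface text tells. Its arguments: {"type":"object","properties":{"deltas":{"type":"array","items":{"type":"object","properties":{"dx":{"type":"number"},"dy":{"type":"number"},"dz":{"type":"number"},"ax":{"type":"number"},"ay":{"type":"number"},"az":{"type":"number"},"gripper":{"type":"number"}}}}},"required":["deltas"]}

```bash
mkdir -p pics
cat > h.py <<'E'
import numpy as np, cv2
from workcell import status, imaging, job, arm
def cam(n):
    c=imaging.read_camera(n); K=[c[k] for k in('fx','fy','cx','cy')]
    return c,K
def cloud(c):
    z=c['z_map'].astype(float); v,u=np.mgrid[:480,:640]
    P=np.stack([(u-c['cx'])/c['fx']*z,(v-c['cy'])/c['fy']*z,z],-1)
    R=np.array(c['R']);t=np.array(c['t'])
    W=(P-t)@R; W[z==0]=np.nan
    return W
def save(c,n,crop=None,s=1):
    f=c['frame']
    if crop: x0,y0,x1,y1=crop; f=f[y0:y1,x0:x1]
    f=cv2.resize(f,None,fx=s,fy=s,interpolation=cv2.INTER_CUBIC)
    cv2.imwrite('pics/'+n,f[...,::-1])
E
python3 - <<'E'
from h import *
for n in('top','side'):
    c,_=cam(n); save(c,n+'0.png'); np.savez(n+'0.npz',W=cloud(c),f=c['frame'])
    print(n,c['fx'],-np.array(c['R']).T@np.array(c['t']),np.array(c['R'])[2])
print(status.state(), arm.pinch_z)
E
```

```text
top 516.0977296196996 [ 468.63755856   45.08484994 1150.13112817] [ 7.62592755e-02  2.73484440e-04 -9.97087984e-01]
side 618.6924335972651 [  52.92257393  966.99936188 1035.97245654] [ 0.33714274 -0.64888187 -0.68211955]
{'clock': 0.1, 'qpos': array([-1.18772715e+00,  9.17819675e-02,  1.23176208e+00,  1.84315134e-05,
        1.81977304e+00, -5.66990200e-02]), 'joint_vel': array([-0.00074354, -0.00071165, -0.00122546, -0.00068231,  0.00033541,
       -0.00018864]), 'joint_torque': array([ 4.19107339e-03, -4.60216177e+01, -4.19218683e+01,  9.01622866e-05,
        1.05877765e-02,  7.03416930e-06]), 'tool_pos': array([ 255.33524831, -542.64128651,  204.16683643]), 'tcp_rot': array([ 0.59738074, -0.59665979,  0.37939335, -0.37840988]), 'force': array([-0.1248681 , -0.07609738,  0.34122694]), 'torque': array([0.01655213, 0.02690602, 0.01221235]), 'opening': 1.0004366790913832} -18.700000000000003
```

View pics/top0.png

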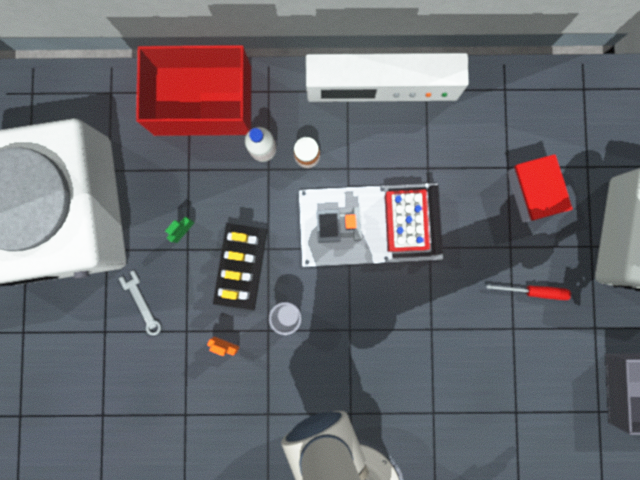

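View pics/side0.png

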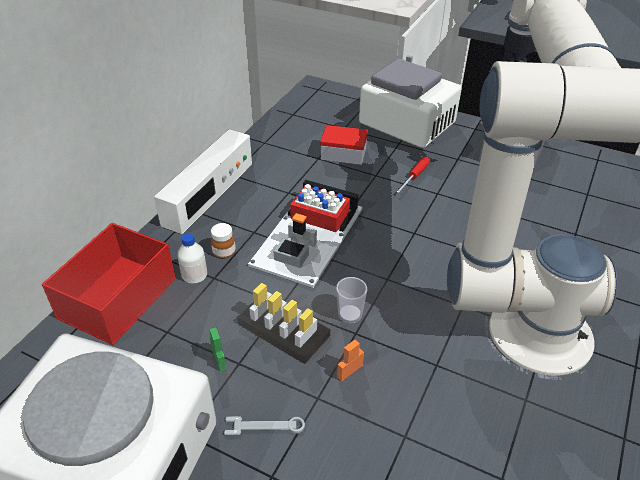

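Top view: the four yellow-tabbed spacers stand in the black holder at (240,238), (238,257), (236,275) and (234,295). The look-alikes, orange at (222,346) and green at (178,229), are not meant. The rack is the red one with capped tubes at (408,220), not the tip-box lid at (545,187) or the bin at (195,90). The jaw post with its orange top is at (350,221), and the fence is at the right of the nest, x≈436.

```bash
cat > m.py <<'E'
from h import *
def comps(W,f,hs,zr,box,amin=15):
    H=cv2.cvtColor(f,cv2.COLOR_RGB2HSV).astype(int)
    m=(H[...,0]>=hs[0])&(H[...,0]<=hs[1])&(H[...,1]>130)&(H[...,2]>90)&(W[...,2]>zr[0])&(W[...,2]<zr[1])
    x0,y0,x1,y1=box; b=np.zeros_like(m); b[y0:y1,x0:x1]=1; m&=b
    n,L,s,_=cv2.connectedComponentsWithStats(m.astype(np.uint8))
    return [W[L==i] for i in range(1,n) if s[i,4]>=amin]
def rep(P,name):
    r=cv2.minAreaRect(P[:,:2].astype(np.float32)); print(name,len(P),'ctr',np.round(r[0],1),'size',np.round(r[1],1),'ang',round(r[2],1),'z',np.round(np.percentile(P[:,2],[5,50,95]),1),'min',P.min(0).round(1),'max',P.max(0).round(1))
E
python3 - <<'E'
from m import *
d=np.load('top0.npz');W,f=d['W'],d['f']
for P in comps(W,f,(20,35),(80,105),(200,210,290,320)): rep(P,'yel')
for P in comps(W,f,(5,19),(85,115),(300,190,370,260)): rep(P,'post')
for P in comps(W,f,(0,8),(50,66),(370,170,445,270)): rep(P,'rackrim')
for nm,box,zr in(('plate',(290,175,450,280),(6,14)),('fencetop',(400,170,450,275),(49,60)),('holder',(195,205,285,320),(17,27)),('jawtop',(330,180,375,260),(51,60)),('housing',(300,190,350,260),(38,48))):
    x0,y0,x1,y1=box;P=W[y0:y1,x0:x1].reshape(-1,3);P=P[(P[:,2]>zr[0])&(P[:,2]<zr[1])];rep(P,nm)
for nm,box in(('bottle',(240,120,280,165)),('beaker',(265,300,305,340)),('jar',(290,135,325,170))):
    x0,y0,x1,y1=box;P=W[y0:y1,x0:x1].reshape(-1,3);P=P[P[:,2]>40];rep(P,nm)
c=dict(frame=f); save(c,'crop0.png',(205,170,455,320),3)
E
```

```text
yel 103 ctr [548.7 229.2] size [28.9 14. ] ang 80.1 z [88.5 92.5 95.4] min [539.6 214.7  83.6] max [556.1 243.   96.7]
yel 103 ctr [509.3 235.7] size [29.2 13.8] ang 80.8 z [87.  92.5 94.9] min [500.5 220.2  80.5] max [517.1 251.2  96.1]
yel 104 ctr [469.8 242.1] size [28.9 14. ] ang 80.8 z [85.7 91.8 95.3] min [461.7 227.3  81.5] max [478.3 257.   97.7]
yel 107 ctr [430.5 248.5] size [29.2 13.9] ang 80.7 z [85.8 92.4 95.9] min [423.  233.2  80.6] max [439.4 263.4  98.8]
post 125 ctr [ 5.771e+02 -4.000e-01] size [26.8 18.5] ang 0.3 z [ 96.5  99.9 103.2] min [563.7  -9.7  86.8] max [590.5   8.8 104.3]
rackrim 612 ctr [ 583.5 -123.4] size [128.   85.4] ang 2.5 z [53.8 57.4 60.6] min [ 519.5 -168.5   50.4] max [648.2 -79.5  63.7]
plate 5367 ctr [570.3 -49.3] size [337.8 223.3] ang 89.5 z [ 6.8  9.7 12.9] min [ 458.2 -218.9    6. ] max [683.4 118.7  14. ]
fencetop 1215 ctr [ 585.2 -152. ] size [ 90.3 148.5] ang 89.5 z [51.7 56.4 59.6] min [ 510.6 -196.7   49. ] max [ 659.1 -106.2   60. ]
holder 2420 ctr [479.5 210.8] size [151.1 191.1] ang 80.9 z [18.3 21.6 25.1] min [374.2 146.7  17.1] max [584.4 297.8  26.8]
jawtop 211 ctr [578.1  -7.8] size [69.  34.1] ang 1.8 z [52.7 55.6 58.8] min [543.9 -24.8  51.4] max [613.    9.4  60. ]
housing 636 ctr [575.5  38.6] size [69.4 62.4] ang 2.3 z [38.5 41.6 45.2] min [541.2   7.   38. ] max [610.6  69.4  47.4]
bottle 794 ctr [762.4 200.9] size [86.2 59.3] ang 48.3 z [ 47.9  83.4 120.6] min [723.9 160.3  40.1] max [806.1 236.3 123.9]
beaker 355 ctr [380.3 136.2] size [63.5 63.3] ang 90.0 z [46.7 81.6 87.2] min [348.6 104.4  40.1] max [411.9 167.9  90.5]
jar 509 ctr [735.1  91. ] size [50.6 49.9] ang 45.2 z [42.6 69.  72.7] min [709.4  63.8  40.1] max [760.6 116.3  75.8]
```

View pics/crop0.png

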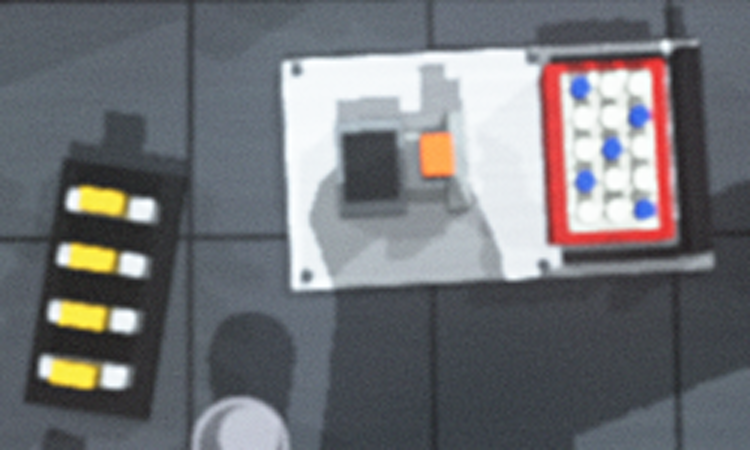

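Run:
```python
from m import *
d=np.load('top0.npz');W,f=d['W'],d['f'].astype(int)
v,u=np.mgrid[:480,:640]; box=(u>290)&(u<450)&(v>175)&(v<280)
mx=f.max(-1)
P=W[box&(W[...,2]>5)&(W[...,2]<15)&(f.min(-1)>75)&(W[...,0]>480)]; rep(P,'plate')
fe=box&(mx<60)&(W[...,2]>48)&(W[...,2]<62)&(u>420); F=W[fe]; rep(F,'fence')
R=comps(W,d['f'],(0,8),(48,68),(370,170,445,270))[0]
J=W[box&(u<375)&(u>330)&(W[...,2]>52)&(W[...,2]<60)]
th=np.radians(2.4); ex=np.array([np.cos(th),np.sin(th)]); ey=np.array([-ex[1],ex[0]])
for n,Q in(('plate',P),('fence',F),('rack',R),('jaw',J)):
    s=Q[:,:2]@ey; x=Q[:,:2]@ex; print(n,'y',np.percentile(s,[0,2,50,98,100]).round(1),'x',np.percentile(x,[0,2,50,98,100]).round(1))
# yaw fits: jaw face edge, rack edges
import collections
for n,Q,sg in(('rack+',R,1),('fence-',F,-1),('fence+',F,1),('jaw',J,-1)):
    b=collections.defaultdict(list)
    for p in Q: b[round(p[0]/4)].append(p[:2])
    E=np.array([max(l,key=lambda p:sg*p[1]) for l in b.values()]); k=np.polyfit(E[:,0],E[:,1],1); r=E[:,1]-np.polyval(k,E[:,0]);ok=abs(r)<3;k=np.polyfit(E[ok,0],E[ok,1],1)
    print(n,'slope deg',np.degrees(np.arctan(k[0])).round(2),'y at x=580',np.polyval(k,580).round(1))
from scipy.spatial.transform import Rotation as Ro
print(Ro.from_quat(np.roll(status.state()['tcp_rot'],-1)).as_matrix().round(3))
```

```text
plate 5637 ctr [588.9 -50.1] size [195.4 339.6] ang 1.1 z [ 6.3  9.7 13.1] min [ 488.4 -218.9    5. ] max [688.2 121.1  15. ]
fence 451 ctr [ 585.  -185.6] size [144.3  15.6] ang 3.1 z [50.7 54.4 57.7] min [ 512.8 -196.6   48.1] max [ 657.  -174.9   60.4]
plate y [-245.7 -203.   -29.2   78.5   93.4] x [492.  493.7 569.7 660.2 687.7]
fence y [-218.4 -217.1 -209.  -202.6 -202.2] x [504.5 506.7 573.  646.4 648.8]
rack y [-190.5 -189.3 -136.8 -105.7 -105.1] x [513.8 514.6 570.6 640.7 641.7]
jaw y [-49.1 -48.7 -42.  -33.  -15. ] x [542.6 542.8 576.4 611.2 611.7]
rack+ slope deg 1.84 y at x=580 -81.9
fence- slope deg 3.53 y at x=580 -191.6
fence+ slope deg 2.49 y at x=580 -178.9
jaw slope deg 1.7 y at x=580 -23.8
[[ 0.426 -0.001  0.905]
 [-0.905  0.002  0.426]
 [-0.002 -1.     0.   ]]
```

step_arm:
  deltas:
    - {"dx": 3.2, "dy": 4.8, "az": 0.12, "gripper": 1}
    - {"dx": 6.4, "dy": 9.6, "az": 0.23, "gripper": 1}
    - {"dx": 9.6, "dy": 14.4, "az": 0.35, "gripper": 1}
    - {"dx": 12.8, "dy": 19.2, "az": 0.46, "gripper": 1}
    - {"dx": 16, "dy": 24, "az": 0.58, "gripper": 1}
    - {"dx": 19.2, "dy": 28.8, "az": 0.7, "gripper": 1}
    - {"dx": 22.4, "dy": 33.6, "az": 0.82, "gripper": 1}
    - {"dx": 25.6, "dy": 38.4, "az": 0.94, "gripper": 1}
    - {"dx": 28.8, "dy": 43.2, "az": 1.06, "gripper": 1}
    - {"dx": 32.5, "dy": 48.3, "az": 1.173, "gripper": 1}

```text
$.deltas[0]: bad value
```

step_arm:
  deltas:
    - {"gripper": 1}
    - {"gripper": 1}
    - {"gripper": 1}
    - {"gripper": 1}
    - {"gripper": 1}
    - {"gripper": 1}
    - {"gripper": 1}
    - {"gripper": 1}
    - {"gripper": 1}
    - {"gripper": 1}

```text
$.deltas[0]: bad value
```

step_arm:
  deltas:
    - {"dx": 3.2, "dy": 4.8, "dz": 0, "ax": 0, "ay": 0, "az": 0.12, "gripper": 1}
    - {"dx": 6.4, "dy": 9.6, "dz": 0, "ax": 0, "ay": 0, "az": 0.24, "gripper": 1}
    - {"dx": 9.6, "dy": 14.4, "dz": 0, "ax": 0, "ay": 0, "az": 0.36, "gripper": 1}
    - {"dx": 12.8, "dy": 19.2, "dz": 0, "ax": 0, "ay": 0, "az": 0.48, "gripper": 1}
    - {"dx": 16, "dy": 24, "dz": 0, "ax": 0, "ay": 0, "az": 0.6, "gripper": 1}
    - {"dx": 19.2, "dy": 28.8, "dz": 0, "ax": 0, "ay": 0, "az": 0.7, "gripper": 1}
    - {"dx": 22.4, "dy": 33.6, "dz": 0, "ax": 0, "ay": 0, "az": 0.82, "gripper": 1}
    - {"dx": 25.6, "dy": 38.4, "dz": 0, "ax": 0, "ay": 0, "az": 0.94, "gripper": 1}
    - {"dx": 28.8, "dy": 43.2, "dz": 0, "ax": 0, "ay": 0, "az": 1.06, "gripper": 1}
    - {"dx": 32.5, "dy": 48.3, "dz": 0, "ax": 0, "ay": 0, "az": 1.173, "gripper": 1}

```text
clock: 0.93
tool_pos: [487.5, -194.5, 204.9]
tcp_rot: [0.707, -0.707, -0.017, 0.017]
force: [1.8, -0.6, 0.4]
opening: -0.001
```

step_arm:
  deltas:
    - {"dx": 0, "dy": 0, "dz": 0, "ax": 0, "ay": 0, "az": 0, "gripper": 1}
    - {"dx": 0, "dy": 0, "dz": 0, "ax": 0, "ay": 0, "az": 0, "gripper": 1}
    - {"dx": 0, "dy": 0, "dz": 0, "ax": 0, "ay": 0, "az": 0, "gripper": 1}
    - {"dx": 0, "dy": 0, "dz": 0, "ax": 0, "ay": 0, "az": 0, "gripper": 1}
    - {"dx": 0, "dy": 0, "dz": 0, "ax": 0, "ay": 0, "az": 0, "gripper": 1}
    - {"dx": 0, "dy": 0, "dz": 0, "ax": 0, "ay": 0, "az": 0, "gripper": 1}
    - {"dx": 0, "dy": 0, "dz": 0, "ax": 0, "ay": 0, "az": 0, "gripper": 1}
    - {"dx": 0, "dy": 0, "dz": 0, "ax": 0, "ay": 0, "az": 0, "gripper": 1}
    - {"dx": 0, "dy": 0, "dz": 0, "ax": 0, "ay": 0, "az": 0, "gripper": 1}
    - {"dx": 0, "dy": 0, "dz": 0, "ax": 0, "ay": 0, "az": 0, "gripper": 1}

```text
clock: 1.77
tool_pos: [486.9, -196.7, 205.2]
tcp_rot: [-0.707, 0.707, 0.015, -0.015]
force: [-0.2, -0.2, 0.0]
opening: -0.0
```

step_arm:
  deltas:
    - {"dx": 2, "dy": 3, "dz": 0, "ax": 0, "ay": 0, "az": 0, "gripper": 1}
    - {"dx": 4, "dy": 6, "dz": 0, "ax": 0, "ay": 0, "az": 0, "gripper": 1}
    - {"dx": 6, "dy": 9, "dz": 0, "ax": 0, "ay": 0, "az": 0, "gripper": 1}
    - {"dx": 8, "dy": 12, "dz": 0, "ax": 0, "ay": 0, "az": 0, "gripper": 1}
    - {"dx": 9.3, "dy": 13.7, "dz": 0, "ax": 0, "ay": 0, "az": 0, "gripper": 1}
    - {"dx": 9.3, "dy": 13.7, "dz": 0, "ax": 0, "ay": 0, "az": 0, "gripper": 1}
    - {"dx": 9.3, "dy": 13.7, "dz": -2, "ax": 0, "ay": 0, "az": 0, "gripper": 1}
    - {"dx": 9.3, "dy": 13.7, "dz": -4.5, "ax": 0, "ay": 0, "az": 0, "gripper": 1}
    - {"dx": 9.3, "dy": 13.7, "dz": -7, "ax": 0, "ay": 0, "az": 0, "gripper": 1}
    - {"dx": 9.3, "dy": 13.7, "dz": -9, "ax": 0, "ay": 0, "az": 0, "gripper": 1}

```text
clock: 2.6
tool_pos: [579.2, -60.1, 113.2]
tcp_rot: [-0.707, 0.707, 0.014, -0.015]
force: [-0.5, 0.2, -0.8]
opening: -0.003
```

Run:
```python
from h import *
c,_=cam('side'); save(c,'s1.png',(230,160,390,300),4)
print(status.state()['tool_pos'])
```

```text
[577.26388594 -59.84965321 108.41707414]
```

View pics/s1.png

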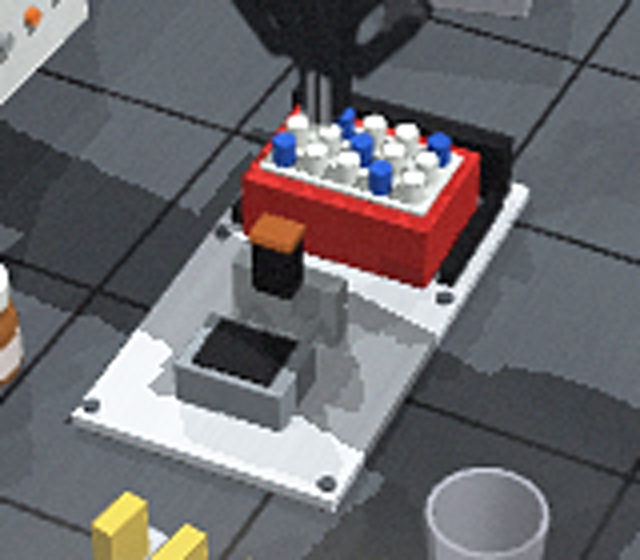

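Run:
```python
from h import *
c,_=cam('side')
R=np.array(c['R']);t=np.array(c['t'])
for p in([577,-60,108],[577,0,100],[577,-24,56],[585,-80,58]):
    q=R@np.array(p)+t; print(p,c['fx']*q[0]/q[2]+c['cx'],c['fy']*q[1]/q[2]+c['cy'])
W=cloud(c)
for (x,y) in((318,100),(318,115),(330,85),(340,70),(290,30)):
    u=230+x//4;v=160+y//4; print(u,v,W[v,u].round(0),c['frame'][v,u])
print(status.state()['tool_pos'])
c,_=cam('top'); save(c,'t1.png',(290,150,460,290),4)
```

```text
[577, -60, 108] 311.8061676833814 200.3080912661284
[577, 0, 100] 300.08616327612606 217.38584914341524
[577, -24, 56] 304.9684806954108 225.56825428681057
[585, -80, 58] 312.58863985323114 210.6767210235414
309 185 [580. -52. 158.] [42 44 43]
309 188 [579. -49. 152.] [48 46 48]
312 181 [570. -48. 176.] [32 32 36]
315 177 [565. -52. 186.] [25 26 30]
302 167 [594. -44. 210.] [33 36 40]
[577.35928956 -59.85557798 110.49553618]
```

View pics/t1.png

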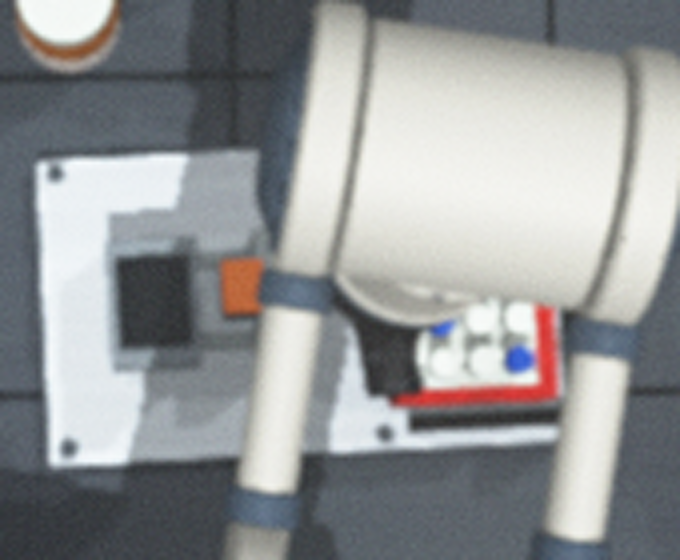

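step_arm:
  deltas:
    - {"dx": 0, "dy": 0, "dz": -1.5, "ax": 0, "ay": 0, "az": 0, "gripper": 1}
    - {"dx": 0, "dy": 0, "dz": -3, "ax": 0, "ay": 0, "az": 0, "gripper": 1}
    - {"dx": 0, "dy": 0, "dz": -4.5, "ax": 0, "ay": 0, "az": 0, "gripper": 1}
    - {"dx": 0, "dy": 0, "dz": -6, "ax": 0, "ay": 0, "az": 0, "gripper": 1}
    - {"dx": 0, "dy": 0, "dz": -7, "ax": 0, "ay": 0, "az": 0, "gripper": 1}
    - {"dx": 0, "dy": 0, "dz": -7.8, "ax": 0, "ay": 0, "az": 0, "gripper": 1}
    - {"dx": 0, "dy": 0, "dz": -8.2, "ax": 0, "ay": 0, "az": 0, "gripper": 1}
    - {"dx": 0, "dy": 0, "dz": -8.2, "ax": 0, "ay": 0, "az": 0, "gripper": 1}
    - {"dx": 0, "dy": 0, "dz": -8.2, "ax": 0, "ay": 0, "az": 0, "gripper": 1}
    - {"dx": 0, "dy": 0, "dz": -8.2, "ax": 0, "ay": 0, "az": 0, "gripper": 1}

```text
clock: 3.58
tool_pos: [580.6, -59.6, 34.4]
tcp_rot: [-0.707, 0.707, 0.015, -0.014]
force: [0.5, 0.4, 0.5]
opening: -0.002
```

step_arm:
  deltas:
    - {"dx": 0, "dy": -0.3, "dz": -0.3, "ax": 0, "ay": 0, "az": 0, "gripper": 1}
    - {"dx": 0, "dy": -0.6, "dz": -0.6, "ax": 0, "ay": 0, "az": 0, "gripper": 1}
    - {"dx": 0.04, "dy": -0.8, "dz": -0.6, "ax": 0, "ay": 0, "az": 0, "gripper": 1}
    - {"dx": 0.04, "dy": -1.0, "dz": -0.6, "ax": 0, "ay": 0, "az": 0, "gripper": 1}
    - {"dx": 0.05, "dy": -1.1, "dz": -0.6, "ax": 0, "ay": 0, "az": 0, "gripper": 1}
    - {"dx": 0.05, "dy": -1.2, "dz": -0.6, "ax": 0, "ay": 0, "az": 0, "gripper": 1}
    - {"dx": 0.06, "dy": -1.3, "dz": -0.6, "ax": 0, "ay": 0, "az": 0, "gripper": 1}
    - {"dx": 0.06, "dy": -1.4, "dz": -0.6, "ax": 0, "ay": 0, "az": 0, "gripper": 1}
    - {"dx": 0.06, "dy": -1.5, "dz": -0.6, "ax": 0, "ay": 0, "az": 0, "gripper": 1}
    - {"dx": 0.06, "dy": -1.6, "dz": -0.6, "ax": 0, "ay": 0, "az": 0, "gripper": 1}

```text
clock: 4.42
tool_pos: [580.6, -75.4, 27.2]
tcp_rot: [0.707, -0.707, -0.015, 0.015]
force: [-0.0, 1.9, -0.8]
opening: 0.002
```

step_arm:
  deltas:
    - {"dx": 0, "dy": -0.06, "dz": 0, "ax": 0, "ay": 0, "az": 0, "gripper": 1}
    - {"dx": 0, "dy": -0.12, "dz": 0, "ax": 0, "ay": 0, "az": 0, "gripper": 1}
    - {"dx": 0.01, "dy": -0.18, "dz": 0, "ax": 0, "ay": 0, "az": 0, "gripper": 1}
    - {"dx": 0.01, "dy": -0.24, "dz": 0, "ax": 0, "ay": 0, "az": 0, "gripper": 1}
    - {"dx": 0.01, "dy": -0.3, "dz": 0, "ax": 0, "ay": 0, "az": 0, "gripper": 1}
    - {"dx": 0.02, "dy": -0.36, "dz": 0, "ax": 0, "ay": 0, "az": 0, "gripper": 1}
    - {"dx": 0.02, "dy": -0.42, "dz": 0, "ax": 0, "ay": 0, "az": 0, "gripper": 1}
    - {"dx": 0.02, "dy": -0.48, "dz": 0, "ax": 0, "ay": 0, "az": 0, "gripper": 1}
    - {"dx": 0.03, "dy": -0.5, "dz": 0, "ax": 0, "ay": 0, "az": 0, "gripper": 1}
    - {"dx": 0.03, "dy": -0.5, "dz": 0, "ax": 0, "ay": 0, "az": 0, "gripper": 1}

```text
clock: 5.25
tool_pos: [580.9, -80.6, 27.1]
tcp_rot: [-0.707, 0.707, 0.015, -0.015]
force: [-0.4, 1.5, -0.9]
opening: 0.001
```

step_arm:
  deltas:
    - {"dx": 0, "dy": -0.06, "dz": 0, "ax": 0, "ay": 0, "az": 0, "gripper": 1}
    - {"dx": 0, "dy": -0.12, "dz": 0, "ax": 0, "ay": 0, "az": 0, "gripper": 1}
    - {"dx": 0.01, "dy": -0.18, "dz": 0, "ax": 0, "ay": 0, "az": 0, "gripper": 1}
    - {"dx": 0.01, "dy": -0.24, "dz": 0, "ax": 0, "ay": 0, "az": 0, "gripper": 1}
    - {"dx": 0.01, "dy": -0.3, "dz": 0, "ax": 0, "ay": 0, "az": 0, "gripper": 1}
    - {"dx": 0.02, "dy": -0.36, "dz": 0, "ax": 0, "ay": 0, "az": 0, "gripper": 1}
    - {"dx": 0.02, "dy": -0.42, "dz": 0, "ax": 0, "ay": 0, "az": 0, "gripper": 1}
    - {"dx": 0.02, "dy": -0.48, "dz": 0, "ax": 0, "ay": 0, "az": 0, "gripper": 1}
    - {"dx": 0.03, "dy": -0.5, "dz": 0, "ax": 0, "ay": 0, "az": 0, "gripper": 1}
    - {"dx": 0.03, "dy": -0.5, "dz": 0, "ax": 0, "ay": 0, "az": 0, "gripper": 1}

```text
clock: 6.08
tool_pos: [580.9, -81.7, 27.1]
tcp_rot: [0.709, -0.705, -0.015, 0.016]
force: [-1.2, 13.0, 0.5]
opening: -0.0
```

step_arm:
  deltas:
    - {"dx": 0, "dy": 0.5, "dz": 0, "ax": 0, "ay": 0, "az": 0, "gripper": 1}
    - {"dx": 0, "dy": 1, "dz": 0, "ax": 0, "ay": 0, "az": 0, "gripper": 1}
    - {"dx": 0, "dy": 1.5, "dz": 0, "ax": 0, "ay": 0, "az": 0, "gripper": 1}
    - {"dx": 0, "dy": 2, "dz": 1, "ax": 0, "ay": 0, "az": 0, "gripper": 1}
    - {"dx": 0, "dy": 2, "dz": 4, "ax": 0, "ay": 0, "az": 0, "gripper": 1}
    - {"dx": 0, "dy": 2, "dz": 7, "ax": 0, "ay": 0, "az": 0, "gripper": 1}
    - {"dx": 0, "dy": 2, "dz": 10, "ax": 0, "ay": 0, "az": 0, "gripper": 1}
    - {"dx": 0, "dy": 2, "dz": 13, "ax": 0, "ay": 0, "az": 0, "gripper": 1}
    - {"dx": 0, "dy": 4, "dz": 16, "ax": 0, "ay": 0, "az": 0, "gripper": 1}
    - {"dx": 0, "dy": 7, "dz": 17, "ax": 0, "ay": 0, "az": 0, "gripper": 1}

```text
clock: 6.92
tool_pos: [582.7, -17.4, 204.2]
tcp_rot: [-0.706, 0.708, 0.016, -0.01]
force: [1.7, 0.3, 1.4]
opening: 0.002
```

step_arm:
  deltas:
    - {"dx": -0.4, "dy": 2.5, "dz": 0, "ax": 0, "ay": 0, "az": 0.12, "gripper": 0}
    - {"dx": -0.8, "dy": 5, "dz": 0, "ax": 0, "ay": 0, "az": 0.24, "gripper": -0.5}
    - {"dx": -1.1, "dy": 7.5, "dz": 0, "ax": 0, "ay": 0, "az": 0.36, "gripper": -1}
    - {"dx": -1.4, "dy": 10, "dz": 0, "ax": 0, "ay": 0, "az": 0.48, "gripper": -1}
    - {"dx": -1.8, "dy": 12.5, "dz": 0, "ax": 0, "ay": 0, "az": 0.6, "gripper": -1}
    - {"dx": -2.1, "dy": 15, "dz": 0, "ax": 0, "ay": 0, "az": 0.72, "gripper": -1}
    - {"dx": -2.5, "dy": 17.5, "dz": 0, "ax": 0, "ay": 0, "az": 0.84, "gripper": -1}
    - {"dx": -2.8, "dy": 20, "dz": 0, "ax": 0, "ay": 0, "az": 0.96, "gripper": -1}
    - {"dx": -3.1, "dy": 22.5, "dz": 0, "ax": 0, "ay": 0, "az": 1.08, "gripper": -1}
    - {"dx": -3.3, "dy": 24.5, "dz": 0, "ax": 0, "ay": 0, "az": 1.2, "gripper": -1}

```text
clock: 7.75
tool_pos: [547.8, 231.2, 198.4]
tcp_rot: [-0.574, 0.574, 0.414, -0.413]
force: [0.6, 0.4, 0.1]
opening: 1.0
```

Run:
```python
from m import *
for i in range(4): c,_=cam('top')
save(c,'t2.png',(205,170,455,320),3); W,f=cloud(c),c['frame']
th=np.radians(2.4); ex=np.array([np.cos(th),np.sin(th)]); ey=np.array([-ex[1],ex[0]])
for R in comps(W,f,(0,8),(48,68),(370,170,445,270)):
    print('rack y',(R[:,:2]@ey).min()+202,(R[:,:2]@ey).max()+202); rep(R,'rack')
for P in comps(W,f,(5,19),(85,115),(300,190,370,260)): rep(P,'post')
s=status.state(); print(s['tool_pos'],s['tcp_rot'],s['qpos'])
```

```text
rack y -2.5362804515492314 85.4890601231813
rack 692 ctr [ 584.5 -136.2] size [128.1  88. ] ang 2.5 z [53.4 57.4 60.7] min [ 519.6 -181.4   48. ] max [650.1 -90.1  63. ]
post 131 ctr [ 5.771e+02 -5.000e-01] size [18.6 27.1] ang 89.2 z [ 96.3 100.1 103.3] min [563.6  -9.8  85.9] max [590.7   9.  105.2]
[548.205332   229.56274437 197.86968921] [-0.57502876  0.57569392  0.4111937  -0.41089922] [ 3.39816658e-01  7.36678042e-02  1.26199787e+00 -8.10797006e-04
  1.80526630e+00 -9.01041424e-01]
```

View pics/t2.png

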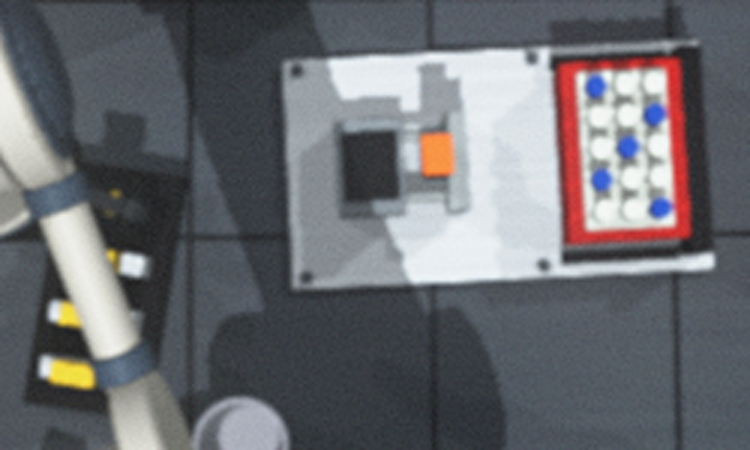

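step_arm:
  deltas:
    - {"dx": 0.05, "dy": 0, "dz": 0, "ax": 0, "ay": 0, "az": 0.1, "gripper": -1}
    - {"dx": 0.05, "dy": 0, "dz": 0, "ax": 0, "ay": 0, "az": 0.167, "gripper": -1}
    - {"dx": 0.05, "dy": 0, "dz": -2, "ax": 0, "ay": 0, "az": 0.167, "gripper": -1}
    - {"dx": 0.05, "dy": 0, "dz": -4, "ax": 0, "ay": 0, "az": 0.167, "gripper": -1}
    - {"dx": 0.05, "dy": 0, "dz": -6, "ax": 0, "ay": 0, "az": 0.167, "gripper": -1}
    - {"dx": 0.05, "dy": 0, "dz": -7, "ax": 0, "ay": 0, "az": 0.167, "gripper": -1}
    - {"dx": 0.05, "dy": 0, "dz": -8, "ax": 0, "ay": 0, "az": 0.167, "gripper": -1}
    - {"dx": 0.05, "dy": 0, "dz": -8, "ax": 0, "ay": 0, "az": 0.167, "gripper": -1}
    - {"dx": 0.05, "dy": 0, "dz": -8, "ax": 0, "ay": 0, "az": 0.167, "gripper": -1}
    - {"dx": 0.05, "dy": 0, "dz": -8, "ax": 0, "ay": 0, "az": 0.167, "gripper": -1}

```text
clock: 8.78
tool_pos: [549.3, 229.5, 118.7]
tcp_rot: [-0.539, 0.539, 0.458, -0.457]
force: [-0.0, 0.8, -0.2]
opening: 1.0
```

step_arm:
  deltas:
    - {"dx": -0.03, "dy": 0, "dz": -1.5, "ax": 0, "ay": 0, "az": 0, "gripper": -1}
    - {"dx": -0.03, "dy": 0, "dz": -3, "ax": 0, "ay": 0, "az": 0, "gripper": -1}
    - {"dx": -0.03, "dy": 0, "dz": -4.5, "ax": 0, "ay": 0, "az": 0, "gripper": -1}
    - {"dx": -0.03, "dy": 0, "dz": -5.5, "ax": 0, "ay": 0, "az": 0, "gripper": -1}
    - {"dx": -0.03, "dy": 0, "dz": -5.9, "ax": 0, "ay": 0, "az": 0, "gripper": -1}
    - {"dx": -0.03, "dy": 0, "dz": -5.9, "ax": 0, "ay": 0, "az": 0, "gripper": -1}
    - {"dx": -0.03, "dy": 0, "dz": -5.9, "ax": 0, "ay": 0, "az": 0, "gripper": 0.5}
    - {"dx": -0.03, "dy": 0, "dz": -5.9, "ax": 0, "ay": 0, "az": 0, "gripper": 1}
    - {"dx": -0.03, "dy": 0, "dz": -5.9, "ax": 0, "ay": 0, "az": 0, "gripper": 1}
    - {"dx": -0.03, "dy": 0, "dz": -5.9, "ax": 0, "ay": 0, "az": 0, "gripper": 1}

```text
clock: 9.62
tool_pos: [548.9, 229.6, 59.2]
tcp_rot: [-0.539, 0.539, 0.458, -0.457]
force: [-0.2, -0.1, 1.0]
opening: 0.451
```

Closing; wait a little, then lift.

step_arm:
  deltas:
    - {"dx": 0, "dy": 0, "dz": 0, "ax": 0, "ay": 0, "az": 0, "gripper": 1}
    - {"dx": 0, "dy": 0, "dz": 0, "ax": 0, "ay": 0, "az": 0, "gripper": 1}
    - {"dx": 0, "dy": 0, "dz": 0, "ax": 0, "ay": 0, "az": 0, "gripper": 1}
    - {"dx": 0, "dy": 0, "dz": 0, "ax": 0, "ay": 0, "az": 0, "gripper": 1}
    - {"dx": 0, "dy": 0, "dz": 1, "ax": 0, "ay": 0, "az": 0, "gripper": 1}
    - {"dx": 0, "dy": 0, "dz": 2, "ax": 0, "ay": 0, "az": 0, "gripper": 1}
    - {"dx": 0, "dy": 0, "dz": 4, "ax": 0, "ay": 0, "az": 0, "gripper": 1}
    - {"dx": 0, "dy": 0, "dz": 6, "ax": 0, "ay": 0, "az": 0, "gripper": 1}
    - {"dx": 0, "dy": 0, "dz": 8, "ax": 0, "ay": 0, "az": 0, "gripper": 1}
    - {"dx": 0, "dy": 0, "dz": 10, "ax": 0, "ay": 0, "az": 0, "gripper": 1}

```text
clock: 10.45
tool_pos: [548.1, 229.2, 159.5]
tcp_rot: [0.539, -0.539, -0.458, 0.458]
force: [0.3, -0.1, -1.7]
opening: 0.325
```

step_arm:
  deltas:
    - {"dx": 0.3, "dy": -1, "dz": 2, "ax": 0, "ay": 0, "az": -0.1, "gripper": 1}
    - {"dx": 0.7, "dy": -4, "dz": 2.5, "ax": 0, "ay": 0, "az": -0.22, "gripper": 1}
    - {"dx": 1.1, "dy": -7, "dz": 2.5, "ax": 0, "ay": 0, "az": -0.34, "gripper": 1}
    - {"dx": 1.5, "dy": -10, "dz": 2.5, "ax": 0, "ay": 0, "az": -0.46, "gripper": 1}
    - {"dx": 1.9, "dy": -13, "dz": 2.5, "ax": 0, "ay": 0, "az": -0.58, "gripper": 1}
    - {"dx": 2.2, "dy": -16, "dz": 2.5, "ax": 0, "ay": 0, "az": -0.7, "gripper": 1}
    - {"dx": 2.5, "dy": -19, "dz": 2.5, "ax": 0, "ay": 0, "az": -0.82, "gripper": 1}
    - {"dx": 2.8, "dy": -22, "dz": 2.5, "ax": 0, "ay": 0, "az": -0.94, "gripper": 1}
    - {"dx": 3.1, "dy": -25, "dz": 2.5, "ax": 0, "ay": 0, "az": -1.06, "gripper": 1}
    - {"dx": 3.3, "dy": -28, "dz": 2.5, "ax": 0, "ay": 0, "az": -1.18, "gripper": 1}

```text
clock: 11.28
tool_pos: [581.1, -52.1, 183.6]
tcp_rot: [-0.703, 0.703, 0.079, -0.079]
force: [0.8, 0.2, -1.4]
opening: 0.324
```

step_arm:
  deltas:
    - {"dx": 0, "dy": -1.5, "dz": 0, "ax": 0, "ay": 0, "az": -0.1, "gripper": 1}
    - {"dx": 0, "dy": -3.1, "dz": 0, "ax": 0, "ay": 0, "az": -0.187, "gripper": 1}
    - {"dx": 0, "dy": -3.1, "dz": 0, "ax": 0, "ay": 0, "az": -0.187, "gripper": 1}
    - {"dx": 0, "dy": -3.1, "dz": 0, "ax": 0, "ay": 0, "az": -0.187, "gripper": 1}
    - {"dx": 0, "dy": -3.1, "dz": 0, "ax": 0, "ay": 0, "az": -0.187, "gripper": 1}
    - {"dx": 0, "dy": -3.1, "dz": 0, "ax": 0, "ay": 0, "az": -0.187, "gripper": 1}
    - {"dx": 0, "dy": -3.1, "dz": 0, "ax": 0, "ay": 0, "az": -0.187, "gripper": 1}
    - {"dx": 0, "dy": -3.1, "dz": 0, "ax": 0, "ay": 0, "az": -0.187, "gripper": 1}
    - {"dx": 0, "dy": -3.1, "dz": 0, "ax": 0, "ay": 0, "az": -0.187, "gripper": 1}
    - {"dx": 0, "dy": -3.1, "dz": 0, "ax": 0, "ay": 0, "az": -0.187, "gripper": 1}

```text
clock: 12.12
tool_pos: [581.4, -81.1, 183.2]
tcp_rot: [-0.707, 0.707, 0.015, -0.015]
force: [0.7, -0.0, -0.9]
opening: 0.326
```

Run:
```python
from m import *
for i in range(4): c,_=cam('side')
save(c,'s2.png',(230,130,390,270),4); W=cloud(c)
for P in comps(W,c['frame'],(20,35),(60,260),(230,130,390,250)): rep(P,'yel')
s=status.state(); print(s['tool_pos'],s['tcp_rot'],s['opening'])
```

```text
yel 199 ctr [581.2 -79.8] size [23.9 31. ] ang 83.2 z [178.6 198.4 216.6] min [565.2 -93.  173.4] max [596.9 -68.9 219. ]
[581.39465198 -81.4486354  183.19452108] [ 0.70695908 -0.70694058 -0.01489989  0.01489545] 0.3213481825901201
```

View pics/s2.png

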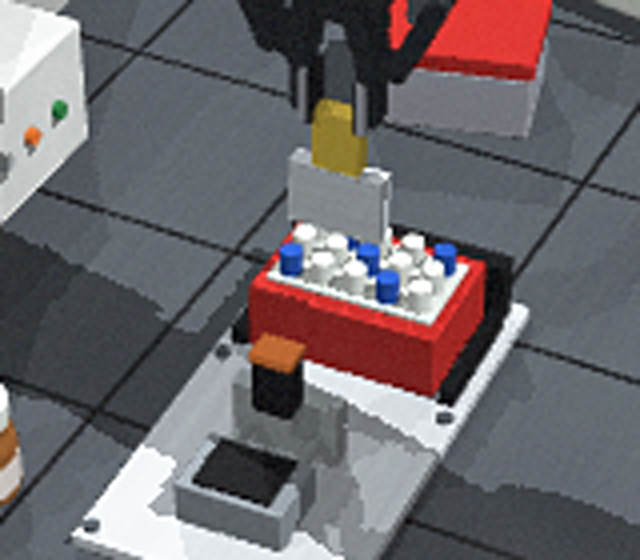

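step_arm:
  deltas:
    - {"dx": 0, "dy": 0, "dz": -1.5, "ax": 0, "ay": 0, "az": 0, "gripper": 1}
    - {"dx": 0, "dy": 0, "dz": -3, "ax": 0, "ay": 0, "az": 0, "gripper": 1}
    - {"dx": 0, "dy": 0, "dz": -4.5, "ax": 0, "ay": 0, "az": 0, "gripper": 1}
    - {"dx": 0, "dy": 0, "dz": -6, "ax": 0, "ay": 0, "az": 0, "gripper": 1}
    - {"dx": 0, "dy": 0, "dz": -7.5, "ax": 0, "ay": 0, "az": 0, "gripper": 1}
    - {"dx": 0, "dy": 0, "dz": -9, "ax": 0, "ay": 0, "az": 0, "gripper": 1}
    - {"dx": 0, "dy": 0, "dz": -10, "ax": 0, "ay": 0, "az": 0, "gripper": 1}
    - {"dx": 0, "dy": 0, "dz": -10.8, "ax": 0, "ay": 0, "az": 0, "gripper": 1}
    - {"dx": 0, "dy": 0, "dz": -11.2, "ax": 0, "ay": 0, "az": 0, "gripper": 1}
    - {"dx": 0, "dy": 0, "dz": -11.6, "ax": 0, "ay": 0, "az": 0, "gripper": 1}

```text
clock: 13.15
tool_pos: [581.6, -81.6, 67.2]
tcp_rot: [-0.707, 0.707, 0.015, -0.015]
force: [-0.2, 0.4, -0.4]
opening: 0.324
```

step_arm:
  deltas:
    - {"dx": 0, "dy": 0, "dz": -0.1, "ax": 0, "ay": 0, "az": 0, "gripper": 1}
    - {"dx": 0, "dy": 0, "dz": -0.2, "ax": 0, "ay": 0, "az": 0, "gripper": 1}
    - {"dx": 0, "dy": 0, "dz": -0.3, "ax": 0, "ay": 0, "az": 0, "gripper": 1}
    - {"dx": 0, "dy": 0, "dz": -0.4, "ax": 0, "ay": 0, "az": 0, "gripper": 1}
    - {"dx": 0, "dy": 0, "dz": -0.5, "ax": 0, "ay": 0, "az": 0, "gripper": 1}
    - {"dx": 0, "dy": 0, "dz": -0.55, "ax": 0, "ay": 0, "az": 0, "gripper": 1}
    - {"dx": 0, "dy": 0, "dz": -0.55, "ax": 0, "ay": 0, "az": 0, "gripper": 1}
    - {"dx": 0, "dy": 0, "dz": -0.55, "ax": 0, "ay": 0, "az": 0, "gripper": 1}
    - {"dx": 0, "dy": 0, "dz": -0.55, "ax": 0, "ay": 0, "az": 0, "gripper": 1}
    - {"dx": 0, "dy": 0, "dz": -0.55, "ax": 0, "ay": 0, "az": 0, "gripper": 1}

```text
clock: 13.98
tool_pos: [581.5, -81.5, 61.7]
tcp_rot: [-0.707, 0.707, 0.015, -0.015]
force: [0.0, 0.1, -0.7]
opening: 0.326
```

step_arm:
  deltas:
    - {"dx": 0, "dy": 0, "dz": -0.05, "ax": 0, "ay": 0, "az": 0, "gripper": 1}
    - {"dx": 0, "dy": 0, "dz": -0.08, "ax": 0, "ay": 0, "az": 0, "gripper": 1}
    - {"dx": 0, "dy": 0, "dz": -0.08, "ax": 0, "ay": 0, "az": 0, "gripper": 0.2}
    - {"dx": 0, "dy": 0, "dz": -0.08, "ax": 0, "ay": 0, "az": 0, "gripper": -0.2}
    - {"dx": 0, "dy": 0, "dz": -0.08, "ax": 0, "ay": 0, "az": 0, "gripper": -0.6}
    - {"dx": 0, "dy": 0, "dz": -0.08, "ax": 0, "ay": 0, "az": 0, "gripper": -1}
    - {"dx": 0, "dy": 0, "dz": -0.08, "ax": 0, "ay": 0, "az": 0, "gripper": -1}
    - {"dx": 0, "dy": 0, "dz": -0.08, "ax": 0, "ay": 0, "az": 0, "gripper": -1}
    - {"dx": 0, "dy": 0, "dz": 2, "ax": 0, "ay": 0, "az": 0, "gripper": -1}
    - {"dx": 0, "dy": 0, "dz": 4, "ax": 0, "ay": 0, "az": 0, "gripper": -1}

```text
clock: 14.82
tool_pos: [580.3, -81.3, 100.4]
tcp_rot: [0.707, -0.707, -0.014, 0.016]
force: [0.4, -0.5, 1.1]
opening: 0.999
```

step_arm:
  deltas:
    - {"dx": 0, "dy": 0, "dz": 3, "ax": 0, "ay": 0, "az": 0, "gripper": -1}
    - {"dx": 0, "dy": 0, "dz": 6, "ax": 0, "ay": 0, "az": 0, "gripper": -1}
    - {"dx": 0, "dy": 0, "dz": 8, "ax": 0, "ay": 0, "az": 0, "gripper": -1}
    - {"dx": -0.7, "dy": 3, "dz": 8, "ax": 0, "ay": 0, "az": 0.12, "gripper": -1}
    - {"dx": -1.4, "dy": 6, "dz": 8, "ax": 0, "ay": 0, "az": 0.24, "gripper": -1}
    - {"dx": -2.1, "dy": 9, "dz": 8, "ax": 0, "ay": 0, "az": 0.36, "gripper": -1}
    - {"dx": -2.8, "dy": 12, "dz": 8, "ax": 0, "ay": 0, "az": 0.48, "gripper": -1}
    - {"dx": -3.5, "dy": 15, "dz": 8, "ax": 0, "ay": 0, "az": 0.6, "gripper": -1}
    - {"dx": -4.2, "dy": 18, "dz": 8, "ax": 0, "ay": 0, "az": 0.72, "gripper": -1}
    - {"dx": -4.9, "dy": 21, "dz": 8, "ax": 0, "ay": 0, "az": 0.84, "gripper": -1}

```text
clock: 15.65
tool_pos: [531.9, 129.8, 181.8]
tcp_rot: [-0.639, 0.639, 0.304, -0.304]
force: [-0.3, 0.2, 0.5]
opening: 1.0
```

Run:
```python
from m import *
for i in range(4): c,_=cam('top')
save(c,'t3.png',(205,170,455,320),3); W,f=cloud(c),c['frame']
th=np.radians(2.4); ex=np.array([np.cos(th),np.sin(th)]); ey=np.array([-ex[1],ex[0]])
for R in comps(W,f,(0,8),(48,66),(370,170,445,270)):
    print('rack y',(R[:,:2]@ey).min(),(R[:,:2]@ey).max())
for P in comps(W,f,(20,35),(60,105),(200,170,450,320)):
    rep(P,'yel'); P=P[P[:,2]>88]; print('  x,y nest rot',(P[:,:2]@ex).mean()-577.3,(P[:,:2]@ey).mean()+202.5)
s=status.state(); print(s['tool_pos'],s['tcp_rot'],s['opening'])
```

```text
rack y -204.60351251401642 -116.59806419506323
yel 114 ctr [579.9 -84. ] size [29.6 13.4] ang 2.5 z [76.8 94.4 97.2] min [565.1 -90.4  67. ] max [594.6 -76.8  99.2]
  x,y nest rot -1.5237477686262082 94.56908655736335
yel 59 ctr [468.8 234.8] size [14.3 13.8] ang 79.0 z [81.9 92.  94.3] min [461.7 227.3  66.8] max [476.2 242.6  95. ]
  x,y nest rot -99.13814851861844 417.788426495197
yel 16 ctr [429.9 235. ] size [ 3.  10.8] ang 88.1 z [77.9 89.1 94.9] min [424.5 233.5  76.1] max [435.4 236.5  95. ]
  x,y nest rot -136.73670608486316 419.4542585491177
[532.28060213 128.96247665 181.75715821] [-0.63921312  0.63959395  0.30194611 -0.30191839] 0.9983513573021453
```

View pics/t3.png

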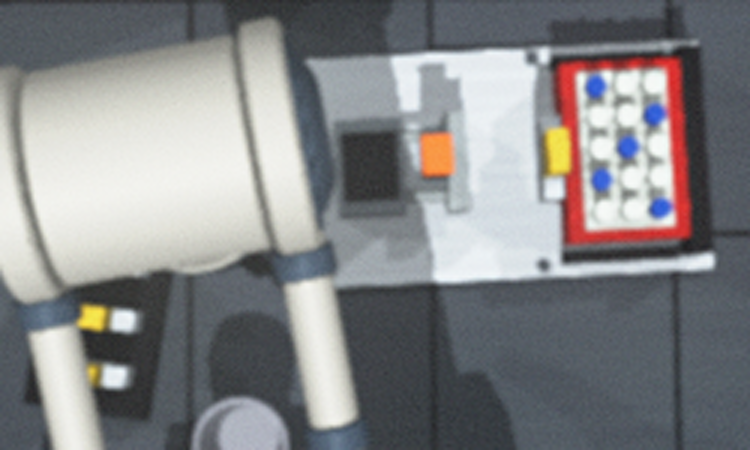

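step_arm:
  deltas:
    - {"dx": -0.5, "dy": 2.5, "dz": 0, "ax": 0, "ay": 0, "az": 0.12, "gripper": -1}
    - {"dx": -1, "dy": 5, "dz": 0, "ax": 0, "ay": 0, "az": 0.24, "gripper": -1}
    - {"dx": -1.5, "dy": 7.5, "dz": 0, "ax": 0, "ay": 0, "az": 0.36, "gripper": -1}
    - {"dx": -2, "dy": 9.5, "dz": 0, "ax": 0, "ay": 0, "az": 0.48, "gripper": -1}
    - {"dx": -2.3, "dy": 10.7, "dz": 0, "ax": 0, "ay": 0, "az": 0.525, "gripper": -1}
    - {"dx": -2.3, "dy": 10.7, "dz": 0, "ax": 0, "ay": 0, "az": 0.525, "gripper": -1}
    - {"dx": -2.3, "dy": 10.7, "dz": -2, "ax": 0, "ay": 0, "az": 0.525, "gripper": -1}
    - {"dx": -2.3, "dy": 10.7, "dz": -4, "ax": 0, "ay": 0, "az": 0.525, "gripper": -1}
    - {"dx": -2.3, "dy": 10.7, "dz": -6, "ax": 0, "ay": 0, "az": 0.525, "gripper": -1}
    - {"dx": -2.3, "dy": 10.7, "dz": -6, "ax": 0, "ay": 0, "az": 0.525, "gripper": -1}

```text
clock: 16.68
tool_pos: [508.0, 232.9, 116.7]
tcp_rot: [0.541, -0.54, -0.453, 0.459]
force: [-0.5, 0.1, -0.6]
opening: 0.999
```

Run:
```python
from h import *
for i in range(5): c,_=cam('top')
s=status.state(); print(s['tool_pos'],s['tcp_rot'])
```

```text
[510.4571793  235.17322717 123.73980759] [-0.5392137   0.54004244  0.4578947  -0.45599911]
```

step_arm:
  deltas:
    - {"dx": -0.08, "dy": 0.03, "dz": -1.5, "ax": 0, "ay": 0, "az": 0, "gripper": -1}
    - {"dx": -0.08, "dy": 0.03, "dz": -3, "ax": 0, "ay": 0, "az": 0, "gripper": -1}
    - {"dx": -0.08, "dy": 0.03, "dz": -4.5, "ax": 0, "ay": 0, "az": 0, "gripper": -1}
    - {"dx": -0.08, "dy": 0.03, "dz": -5.5, "ax": 0, "ay": 0, "az": 0, "gripper": -1}
    - {"dx": -0.08, "dy": 0.03, "dz": -6.1, "ax": 0, "ay": 0, "az": 0, "gripper": -1}
    - {"dx": -0.08, "dy": 0.03, "dz": -6.3, "ax": 0, "ay": 0, "az": 0, "gripper": -1}
    - {"dx": -0.08, "dy": 0.03, "dz": -6.3, "ax": 0, "ay": 0, "az": 0, "gripper": -1}
    - {"dx": -0.08, "dy": 0.03, "dz": -6.3, "ax": 0, "ay": 0, "az": 0, "gripper": -1}
    - {"dx": -0.08, "dy": 0.03, "dz": -6.3, "ax": 0, "ay": 0, "az": 0, "gripper": 0}
    - {"dx": -0.08, "dy": 0.03, "dz": -6.3, "ax": 0, "ay": 0, "az": 0, "gripper": 0}

```text
clock: 17.77
tool_pos: [509.1, 236.0, 59.7]
tcp_rot: [-0.539, 0.539, 0.458, -0.457]
force: [-1.0, -0.6, -0.1]
opening: 0.746
```

step_arm:
  deltas:
    - {"dx": 0, "dy": 0, "dz": 0, "ax": 0, "ay": 0, "az": 0, "gripper": 1}
    - {"dx": 0, "dy": 0, "dz": 0, "ax": 0, "ay": 0, "az": 0, "gripper": 1}
    - {"dx": 0, "dy": 0, "dz": 0, "ax": 0, "ay": 0, "az": 0, "gripper": 1}
    - {"dx": 0, "dy": 0, "dz": 0, "ax": 0, "ay": 0, "az": 0, "gripper": 1}
    - {"dx": 0, "dy": 0, "dz": 0, "ax": 0, "ay": 0, "az": 0, "gripper": 1}
    - {"dx": 0, "dy": 0, "dz": 0, "ax": 0, "ay": 0, "az": 0, "gripper": 1}
    - {"dx": 0, "dy": 0, "dz": 0, "ax": 0, "ay": 0, "az": 0, "gripper": 1}
    - {"dx": 0, "dy": 0, "dz": 0, "ax": 0, "ay": 0, "az": 0, "gripper": 1}
    - {"dx": 0, "dy": 0, "dz": 0, "ax": 0, "ay": 0, "az": 0, "gripper": 1}
    - {"dx": 0, "dy": 0, "dz": 0, "ax": 0, "ay": 0, "az": 0, "gripper": 1}

```text
clock: 18.6
tool_pos: [508.9, 236.0, 59.2]
tcp_rot: [-0.539, 0.539, 0.458, -0.457]
force: [0.4, 0.9, 5.8]
opening: 0.326
```

step_arm:
  deltas:
    - {"dx": 0, "dy": 0, "dz": 1, "ax": 0, "ay": 0, "az": 0, "gripper": 1}
    - {"dx": 0, "dy": 0, "dz": 2, "ax": 0, "ay": 0, "az": 0, "gripper": 1}
    - {"dx": 0, "dy": 0, "dz": 4, "ax": 0, "ay": 0, "az": 0, "gripper": 1}
    - {"dx": 0, "dy": 0, "dz": 6, "ax": 0, "ay": 0, "az": 0, "gripper": 1}
    - {"dx": 0, "dy": 0, "dz": 8, "ax": 0, "ay": 0, "az": 0, "gripper": 1}
    - {"dx": 0, "dy": 0, "dz": 10, "ax": 0, "ay": 0, "az": 0, "gripper": 1}
    - {"dx": 0, "dy": 0, "dz": 12, "ax": 0, "ay": 0, "az": 0, "gripper": 1}
    - {"dx": 0, "dy": 0, "dz": 12.4, "ax": 0, "ay": 0, "az": 0, "gripper": 1}
    - {"dx": 0, "dy": 0, "dz": 12.4, "ax": 0, "ay": 0, "az": 0, "gripper": 1}
    - {"dx": 0, "dy": 0, "dz": 12.4, "ax": 0, "ay": 0, "az": 0, "gripper": 1}

```text
clock: 19.43
tool_pos: [508.4, 235.6, 181.8]
tcp_rot: [0.539, -0.539, -0.457, 0.458]
force: [0.3, 0.4, -1.4]
opening: 0.323
```

step_arm:
  deltas:
    - {"dx": 0.8, "dy": -3, "dz": 0, "ax": 0, "ay": 0, "az": -0.12, "gripper": 1}
    - {"dx": 1.6, "dy": -6, "dz": 0, "ax": 0, "ay": 0, "az": -0.24, "gripper": 1}
    - {"dx": 2.4, "dy": -9, "dz": 0, "ax": 0, "ay": 0, "az": -0.36, "gripper": 1}
    - {"dx": 3.2, "dy": -12, "dz": 0, "ax": 0, "ay": 0, "az": -0.48, "gripper": 1}
    - {"dx": 4, "dy": -15, "dz": 0, "ax": 0, "ay": 0, "az": -0.6, "gripper": 1}
    - {"dx": 4.8, "dy": -18, "dz": 0, "ax": 0, "ay": 0, "az": -0.72, "gripper": 1}
    - {"dx": 5.6, "dy": -21, "dz": 0, "ax": 0, "ay": 0, "az": -0.84, "gripper": 1}
    - {"dx": 6.2, "dy": -24, "dz": 0, "ax": 0, "ay": 0, "az": -0.96, "gripper": 1}
    - {"dx": 6.7, "dy": -26, "dz": 0, "ax": 0, "ay": 0, "az": -1.08, "gripper": 1}
    - {"dx": 7.0, "dy": -28, "dz": 0, "ax": 0, "ay": 0, "az": -1.2, "gripper": 1}

```text
clock: 20.27
tool_pos: [577.9, -45.9, 179.9]
tcp_rot: [0.704, -0.703, -0.069, 0.072]
force: [0.8, 0.7, -0.5]
opening: 0.325
```

step_arm:
  deltas:
    - {"dx": 0.1, "dy": -0.9, "dz": 0, "ax": 0, "ay": 0, "az": -0.1, "gripper": 1}
    - {"dx": 0.2, "dy": -1.8, "dz": 0, "ax": 0, "ay": 0, "az": -0.167, "gripper": 1}
    - {"dx": 0.2, "dy": -1.8, "dz": 0, "ax": 0, "ay": 0, "az": -0.167, "gripper": 1}
    - {"dx": 0.2, "dy": -1.8, "dz": 0, "ax": 0, "ay": 0, "az": -0.167, "gripper": 1}
    - {"dx": 0.2, "dy": -1.8, "dz": 0, "ax": 0, "ay": 0, "az": -0.167, "gripper": 1}
    - {"dx": 0.2, "dy": -1.8, "dz": 0, "ax": 0, "ay": 0, "az": -0.167, "gripper": 1}
    - {"dx": 0.2, "dy": -1.8, "dz": 0, "ax": 0, "ay": 0, "az": -0.167, "gripper": 1}
    - {"dx": 0.2, "dy": -1.8, "dz": 0, "ax": 0, "ay": 0, "az": -0.167, "gripper": 1}
    - {"dx": 0.2, "dy": -1.8, "dz": 0, "ax": 0, "ay": 0, "az": -0.167, "gripper": 1}
    - {"dx": 0.2, "dy": -1.8, "dz": 0, "ax": 0, "ay": 0, "az": -0.167, "gripper": 1}

```text
clock: 21.1
tool_pos: [580.6, -61.9, 182.8]
tcp_rot: [-0.707, 0.707, 0.014, -0.014]
force: [-0.3, -0.1, -1.7]
opening: 0.321
```

Run:
```python
from m import *
for i in range(2): c,_=cam('side')
W=cloud(c)
for P in comps(W,c['frame'],(20,35),(60,260),(230,130,390,250)): rep(P,'yel')
s=status.state(); print(s['tool_pos'],s['tcp_rot'],s['opening'])
```

```text
yel 200 ctr [580.6 -63.4] size [29.9 19.3] ang 7.0 z [179.5 197.9 217.2] min [564.8 -72.  174.5] max [595.5 -52.8 219. ]
yel 177 ctr [582.3 -82. ] size [21.9 30.7] ang 89.8 z [61.7 81.5 95.9] min [567.  -93.   60.2] max [597.6 -71.   99.6]
[580.62429057 -62.07187114 182.77195975] [-0.70695743  0.70696873  0.01431236 -0.01419727] 0.3236099677475194
```

step_arm:
  deltas:
    - {"dx": 0, "dy": 0, "dz": -1.5, "ax": 0, "ay": 0, "az": 0, "gripper": 1}
    - {"dx": 0, "dy": 0, "dz": -3, "ax": 0, "ay": 0, "az": 0, "gripper": 1}
    - {"dx": 0, "dy": 0, "dz": -4.5, "ax": 0, "ay": 0, "az": 0, "gripper": 1}
    - {"dx": 0, "dy": 0, "dz": -6, "ax": 0, "ay": 0, "az": 0, "gripper": 1}
    - {"dx": 0, "dy": 0, "dz": -7.5, "ax": 0, "ay": 0, "az": 0, "gripper": 1}
    - {"dx": 0, "dy": 0, "dz": -9, "ax": 0, "ay": 0, "az": 0, "gripper": 1}
    - {"dx": 0, "dy": 0, "dz": -10, "ax": 0, "ay": 0, "az": 0, "gripper": 1}
    - {"dx": 0, "dy": 0, "dz": -10.8, "ax": 0, "ay": 0, "az": 0, "gripper": 1}
    - {"dx": 0, "dy": 0, "dz": -11.2, "ax": 0, "ay": 0, "az": 0, "gripper": 1}
    - {"dx": 0, "dy": 0, "dz": -11.5, "ax": 0, "ay": 0, "az": 0, "gripper": 1}

```text
clock: 22.03
tool_pos: [580.6, -62.2, 67.5]
tcp_rot: [0.707, -0.707, -0.014, 0.014]
force: [-0.2, -0.4, -1.4]
opening: 0.32
```

step_arm:
  deltas:
    - {"dx": 0, "dy": 0, "dz": -0.1, "ax": 0, "ay": 0, "az": 0, "gripper": 1}
    - {"dx": 0, "dy": 0, "dz": -0.2, "ax": 0, "ay": 0, "az": 0, "gripper": 1}
    - {"dx": 0, "dy": 0, "dz": -0.3, "ax": 0, "ay": 0, "az": 0, "gripper": 1}
    - {"dx": 0, "dy": 0, "dz": -0.4, "ax": 0, "ay": 0, "az": 0, "gripper": 1}
    - {"dx": 0, "dy": 0, "dz": -0.5, "ax": 0, "ay": 0, "az": 0, "gripper": 1}
    - {"dx": 0, "dy": 0, "dz": -0.6, "ax": 0, "ay": 0, "az": 0, "gripper": 1}
    - {"dx": 0, "dy": 0, "dz": -0.65, "ax": 0, "ay": 0, "az": 0, "gripper": 1}
    - {"dx": 0, "dy": 0, "dz": -0.65, "ax": 0, "ay": 0, "az": 0, "gripper": 1}
    - {"dx": 0, "dy": 0, "dz": -0.65, "ax": 0, "ay": 0, "az": 0, "gripper": 1}
    - {"dx": 0, "dy": 0, "dz": -0.65, "ax": 0, "ay": 0, "az": 0, "gripper": 1}

```text
clock: 22.87
tool_pos: [580.7, -62.2, 61.4]
tcp_rot: [-0.707, 0.707, 0.014, -0.014]
force: [0.3, -0.5, -0.7]
opening: 0.325
```

Release, rise, move back behind the jaw post.

step_arm:
  deltas:
    - {"dx": 0, "dy": 0, "dz": -0.05, "ax": 0, "ay": 0, "az": 0, "gripper": 1}
    - {"dx": 0, "dy": 0, "dz": -0.05, "ax": 0, "ay": 0, "az": 0, "gripper": 1}
    - {"dx": 0, "dy": 0, "dz": -0.05, "ax": 0, "ay": 0, "az": 0, "gripper": 0.2}
    - {"dx": 0, "dy": 0, "dz": -0.05, "ax": 0, "ay": 0, "az": 0, "gripper": -0.2}
    - {"dx": 0, "dy": 0, "dz": -0.05, "ax": 0, "ay": 0, "az": 0, "gripper": -0.6}
    - {"dx": 0, "dy": 0, "dz": -0.05, "ax": 0, "ay": 0, "az": 0, "gripper": -1}
    - {"dx": 0, "dy": 0, "dz": -0.05, "ax": 0, "ay": 0, "az": 0, "gripper": -1}
    - {"dx": 0, "dy": 0, "dz": -0.05, "ax": 0, "ay": 0, "az": 0, "gripper": -1}
    - {"dx": 0, "dy": 0, "dz": 2, "ax": 0, "ay": 0, "az": 0, "gripper": -1}
    - {"dx": 0, "dy": 0, "dz": 5, "ax": 0, "ay": 0, "az": 0, "gripper": -1}

```text
clock: 23.7
tool_pos: [578.4, -61.9, 107.5]
tcp_rot: [0.707, -0.706, -0.011, 0.017]
force: [0.1, -0.7, -0.2]
opening: 1.002
```

step_arm:
  deltas:
    - {"dx": 0, "dy": 0, "dz": 3, "ax": 0, "ay": 0, "az": 0, "gripper": -1}
    - {"dx": 0, "dy": 0, "dz": 6, "ax": 0, "ay": 0, "az": 0, "gripper": -1}
    - {"dx": 0, "dy": 0, "dz": 8, "ax": 0, "ay": 0, "az": 0, "gripper": 0}
    - {"dx": -0.1, "dy": 2.5, "dz": 8, "ax": 0, "ay": 0, "az": 0, "gripper": 1}
    - {"dx": -0.2, "dy": 5, "dz": 8, "ax": 0, "ay": 0, "az": 0, "gripper": 1}
    - {"dx": -0.3, "dy": 7.5, "dz": 8, "ax": 0, "ay": 0, "az": 0, "gripper": 1}
    - {"dx": -0.5, "dy": 10, "dz": 8, "ax": 0, "ay": 0, "az": 0, "gripper": 1}
    - {"dx": -0.5, "dy": 10, "dz": 8, "ax": 0, "ay": 0, "az": 0, "gripper": 1}
    - {"dx": -0.5, "dy": 10, "dz": 8, "ax": 0, "ay": 0, "az": 0, "gripper": 1}
    - {"dx": -0.5, "dy": 10, "dz": 8, "ax": 0, "ay": 0, "az": 0, "gripper": 1}

```text
clock: 24.53
tool_pos: [575.6, 37.4, 191.2]
tcp_rot: [-0.707, 0.707, 0.014, -0.014]
force: [-1.1, -0.5, 0.3]
opening: 0.003
```

Run:
```python
from m import *
for i in range(3): c,_=cam('side')
save(c,'s3.png',(230,130,390,270),4); W=cloud(c)
for P in comps(W,c['frame'],(20,35),(60,260),(230,130,390,250)): rep(P,'yel')
c,_=cam('top'); W=cloud(c)
for P in comps(W,c['frame'],(20,35),(60,105),(200,170,450,320)): rep(P,'yeltop')
for P in comps(W,c['frame'],(5,19),(85,115),(300,190,370,260)): rep(P,'post')
s=status.state(); print(s['tool_pos'],s['tcp_rot'],s['opening'])
```

```text
yel 265 ctr [582.3 -72.9] size [32.3 35.8] ang 2.8 z [62.6 85.9 95.8] min [565.8 -90.7  60.1] max [598.3 -54.5  98.5]
yeltop 79 ctr [579.6 -84.5] size [28.6 13.3] ang 7.0 z [91.3 94.8 97.9] min [565.3 -90.6  90.8] max [594.6 -77.5  98.9]
yeltop 110 ctr [469.9 242. ] size [29.5 13.9] ang 80.6 z [83.7 92.6 95.5] min [461.7 227.3  61.4] max [478.4 257.3  97.9]
yeltop 116 ctr [430.5 248.2] size [29.3 13.7] ang 81.2 z [75.9 92.1 95.7] min [423.  233.3  62.8] max [439.4 262.9  98.2]
post 28 ctr [568.2  -4.4] size [ 7.9 17.9] ang 38.6 z [ 98.1 100.1 102.4] min [565.4  -9.7  95.9] max [575.8   4.9 103.4]
[575.68838267  36.76739959 191.13857561] [-0.70690716  0.70704328  0.01362096 -0.01365816] 0.0028118793489985885
```

View pics/s3.png

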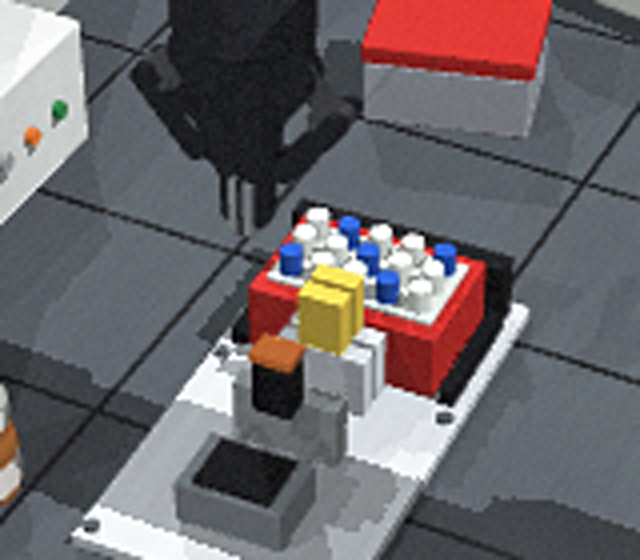

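step_arm:
  deltas:
    - {"dx": 0.1, "dy": 0, "dz": -2, "ax": 0, "ay": 0, "az": 0, "gripper": 1}
    - {"dx": 0.1, "dy": 0, "dz": -4, "ax": 0, "ay": 0, "az": 0, "gripper": 1}
    - {"dx": 0.1, "dy": 0, "dz": -6, "ax": 0, "ay": 0, "az": 0, "gripper": 1}
    - {"dx": 0.1, "dy": 0, "dz": -8, "ax": 0, "ay": 0, "az": 0, "gripper": 1}
    - {"dx": 0.1, "dy": 0, "dz": -10, "ax": 0, "ay": 0, "az": 0, "gripper": 1}
    - {"dx": 0.1, "dy": 0, "dz": -11.5, "ax": 0, "ay": 0, "az": 0, "gripper": 1}
    - {"dx": 0.1, "dy": 0, "dz": -12.5, "ax": 0, "ay": 0, "az": 0, "gripper": 1}
    - {"dx": 0.1, "dy": 0, "dz": -12.5, "ax": 0, "ay": 0, "az": 0, "gripper": 1}
    - {"dx": 0.1, "dy": 0, "dz": -12.5, "ax": 0, "ay": 0, "az": 0, "gripper": 1}
    - {"dx": 0.1, "dy": 0, "dz": -12.5, "ax": 0, "ay": 0, "az": 0, "gripper": 1}

```text
clock: 25.57
tool_pos: [577.4, 37.6, 67.6]
tcp_rot: [0.707, -0.707, -0.015, 0.013]
force: [0.1, -0.2, 0.6]
opening: 0.0
```

step_arm:
  deltas:
    - {"dx": 0.02, "dy": -0.4, "dz": 0, "ax": 0, "ay": 0, "az": 0, "gripper": 1}
    - {"dx": 0.03, "dy": -0.8, "dz": 0, "ax": 0, "ay": 0, "az": 0, "gripper": 1}
    - {"dx": 0.05, "dy": -1.2, "dz": 0, "ax": 0, "ay": 0, "az": 0, "gripper": 1}
    - {"dx": 0.06, "dy": -1.5, "dz": 0, "ax": 0, "ay": 0, "az": 0, "gripper": 1}
    - {"dx": 0.07, "dy": -1.8, "dz": 0, "ax": 0, "ay": 0, "az": 0, "gripper": 1}
    - {"dx": 0.08, "dy": -2.1, "dz": 0, "ax": 0, "ay": 0, "az": 0, "gripper": 1}
    - {"dx": 0.1, "dy": -2.4, "dz": 0, "ax": 0, "ay": 0, "az": 0, "gripper": 1}
    - {"dx": 0.12, "dy": -2.7, "dz": 0, "ax": 0, "ay": 0, "az": 0, "gripper": 1}
    - {"dx": 0.13, "dy": -3, "dz": 0, "ax": 0, "ay": 0, "az": 0, "gripper": 1}
    - {"dx": 0.14, "dy": -3.3, "dz": 0, "ax": 0, "ay": 0, "az": 0, "gripper": 1}

```text
clock: 26.4
tool_pos: [578.1, 4.9, 66.5]
tcp_rot: [0.707, -0.707, -0.014, 0.014]
force: [-0.3, 4.5, 3.5]
opening: 0.002
```

step_arm:
  deltas:
    - {"dx": 0.01, "dy": -0.2, "dz": 0, "ax": 0, "ay": 0, "az": 0, "gripper": 1}
    - {"dx": 0.02, "dy": -0.4, "dz": 0, "ax": 0, "ay": 0, "az": 0, "gripper": 1}
    - {"dx": 0.03, "dy": -0.6, "dz": 0, "ax": 0, "ay": 0, "az": 0, "gripper": 1}
    - {"dx": 0.03, "dy": -0.8, "dz": 0, "ax": 0, "ay": 0, "az": 0, "gripper": 1}
    - {"dx": 0.04, "dy": -1, "dz": 0, "ax": 0, "ay": 0, "az": 0, "gripper": 1}
    - {"dx": 0.05, "dy": -1.2, "dz": 0, "ax": 0, "ay": 0, "az": 0, "gripper": 1}
    - {"dx": 0.06, "dy": -1.4, "dz": 0, "ax": 0, "ay": 0, "az": 0, "gripper": 1}
    - {"dx": 0.06, "dy": -1.6, "dz": 0, "ax": 0, "ay": 0, "az": 0, "gripper": 1}
    - {"dx": 0.07, "dy": -1.7, "dz": 0, "ax": 0, "ay": 0, "az": 0, "gripper": 1}
    - {"dx": 0.07, "dy": -1.8, "dz": 0, "ax": 0, "ay": 0, "az": 0, "gripper": 1}

```text
clock: 27.23
tool_pos: [578.9, -13.3, 66.2]
tcp_rot: [0.707, -0.707, -0.014, 0.014]
force: [1.6, 4.8, 3.6]
opening: 0.001
```

step_arm:
  deltas:
    - {"dx": 0, "dy": -0.05, "dz": 0, "ax": 0, "ay": 0, "az": 0, "gripper": 1}
    - {"dx": 0, "dy": -0.1, "dz": 0, "ax": 0, "ay": 0, "az": 0, "gripper": 1}
    - {"dx": 0, "dy": -0.15, "dz": 0, "ax": 0, "ay": 0, "az": 0, "gripper": 1}
    - {"dx": 0.01, "dy": -0.2, "dz": 0, "ax": 0, "ay": 0, "az": 0, "gripper": 1}
    - {"dx": 0.01, "dy": -0.25, "dz": 0, "ax": 0, "ay": 0, "az": 0, "gripper": 1}
    - {"dx": 0.01, "dy": -0.3, "dz": 0, "ax": 0, "ay": 0, "az": 0, "gripper": 1}
    - {"dx": 0.01, "dy": -0.35, "dz": 0, "ax": 0, "ay": 0, "az": 0, "gripper": 1}
    - {"dx": 0.02, "dy": -0.4, "dz": 0, "ax": 0, "ay": 0, "az": 0, "gripper": 1}
    - {"dx": 0.02, "dy": -0.4, "dz": 0, "ax": 0, "ay": 0, "az": 0, "gripper": 1}
    - {"dx": 0.02, "dy": -0.4, "dz": 0, "ax": 0, "ay": 0, "az": 0, "gripper": 1}

```text
clock: 28.07
tool_pos: [579.0, -17.0, 66.2]
tcp_rot: [0.707, -0.707, -0.014, 0.014]
force: [1.4, 5.1, 3.9]
opening: 0.001
```

step_arm:
  deltas:
    - {"dx": 0, "dy": -0.05, "dz": 0, "ax": 0, "ay": 0, "az": 0, "gripper": 1}
    - {"dx": 0, "dy": -0.1, "dz": 0, "ax": 0, "ay": 0, "az": 0, "gripper": 1}
    - {"dx": 0, "dy": -0.15, "dz": 0, "ax": 0, "ay": 0, "az": 0, "gripper": 1}
    - {"dx": 0.01, "dy": -0.2, "dz": 0, "ax": 0, "ay": 0, "az": 0, "gripper": 1}
    - {"dx": 0.01, "dy": -0.25, "dz": 0, "ax": 0, "ay": 0, "az": 0, "gripper": 1}
    - {"dx": 0.01, "dy": -0.3, "dz": 0, "ax": 0, "ay": 0, "az": 0, "gripper": 1}
    - {"dx": 0.01, "dy": -0.35, "dz": 0, "ax": 0, "ay": 0, "az": 0, "gripper": 1}
    - {"dx": 0.01, "dy": -0.35, "dz": 0, "ax": 0, "ay": 0, "az": 0, "gripper": 1}
    - {"dx": 0.01, "dy": -0.35, "dz": 0, "ax": 0, "ay": 0, "az": 0, "gripper": 1}
    - {"dx": 0.01, "dy": -0.35, "dz": 0, "ax": 0, "ay": 0, "az": 0, "gripper": 1}

```text
clock: 28.9
tool_pos: [579.1, -19.6, 66.2]
tcp_rot: [0.708, -0.706, -0.015, 0.014]
force: [1.5, 7.6, 4.1]
opening: 0.002
```

step_arm:
  deltas:
    - {"dx": 0, "dy": -0.05, "dz": 0, "ax": 0, "ay": 0, "az": 0, "gripper": 1}
    - {"dx": 0, "dy": -0.1, "dz": 0, "ax": 0, "ay": 0, "az": 0, "gripper": 1}
    - {"dx": 0, "dy": -0.15, "dz": 0, "ax": 0, "ay": 0, "az": 0, "gripper": 1}
    - {"dx": 0, "dy": -0.2, "dz": 0, "ax": 0, "ay": 0, "az": 0, "gripper": 1}
    - {"dx": 0, "dy": -0.2, "dz": 0, "ax": 0, "ay": 0, "az": 0, "gripper": 1}
    - {"dx": 0, "dy": -0.2, "dz": 0, "ax": 0, "ay": 0, "az": 0, "gripper": 1}
    - {"dx": 0, "dy": -0.2, "dz": 0, "ax": 0, "ay": 0, "az": 0, "gripper": 1}
    - {"dx": 0, "dy": -0.2, "dz": 0, "ax": 0, "ay": 0, "az": 0, "gripper": 1}
    - {"dx": 0, "dy": -0.2, "dz": 0, "ax": 0, "ay": 0, "az": 0, "gripper": 1}
    - {"dx": 0, "dy": -0.2, "dz": 0, "ax": 0, "ay": 0, "az": 0, "gripper": 1}

```text
clock: 29.73
tool_pos: [579.1, -19.6, 66.3]
tcp_rot: [0.709, -0.705, -0.015, 0.015]
force: [0.3, 13.8, 3.6]
opening: -0.001
```

step_arm:
  deltas:
    - {"dx": 0, "dy": -0.05, "dz": 0, "ax": 0, "ay": 0, "az": 0, "gripper": 1}
    - {"dx": 0, "dy": -0.1, "dz": 0, "ax": 0, "ay": 0, "az": 0, "gripper": 1}
    - {"dx": 0, "dy": -0.1, "dz": 0, "ax": 0, "ay": 0, "az": 0, "gripper": 1}
    - {"dx": 0, "dy": -0.1, "dz": 0, "ax": 0, "ay": 0, "az": 0, "gripper": 1}
    - {"dx": 0, "dy": -0.1, "dz": 0, "ax": 0, "ay": 0, "az": 0, "gripper": 1}
    - {"dx": 0, "dy": -0.1, "dz": 0, "ax": 0, "ay": 0, "az": 0, "gripper": 1}
    - {"dx": 0, "dy": -0.1, "dz": 0, "ax": 0, "ay": 0, "az": 0, "gripper": 1}
    - {"dx": 0, "dy": -0.1, "dz": 0, "ax": 0, "ay": 0, "az": 0, "gripper": 1}
    - {"dx": 0, "dy": -0.1, "dz": 0, "ax": 0, "ay": 0, "az": 0, "gripper": 1}
    - {"dx": 0, "dy": -0.1, "dz": 0, "ax": 0, "ay": 0, "az": 0, "gripper": 1}

```text
clock: 30.57
tool_pos: [579.1, -19.6, 66.3]
tcp_rot: [0.709, -0.705, -0.015, 0.015]
force: [0.8, 17.0, 4.3]
opening: -0.005
```

Run:
```python
from m import *
c,_=cam('side'); save(c,'s4.png',(250,150,370,255),6); W=cloud(c)
for P in comps(W,c['frame'],(20,35),(60,260),(230,130,390,250)): rep(P,'yel')
for P in comps(W,c['frame'],(5,19),(85,115),(230,130,390,300)): rep(P,'post')
c,_=cam('top'); W=cloud(c)
for P in comps(W,c['frame'],(20,35),(60,105),(200,170,450,320)): rep(P,'yeltop')
s=status.state(); print(s['tool_pos'],s['force'])
```

```text
yel 83 ctr [562.8 -47.6] size [15.9 83.9] ang 19.1 z [61.6 77.8 95.2] min [542.7 -89.6  60.1] max [579.5 -10.  145.8]
post 15 ctr [572.  -43.4] size [ 5.9 26.3] ang 13.5 z [ 92.   98.6 103.3] min [567.  -56.9  91.4] max [576.5 -31.1 103.6]
yeltop 112 ctr [469.9 242. ] size [29. 14.] ang 81.1 z [80.4 92.  95.4] min [461.6 227.1  60.9] max [478.4 257.   96. ]
yeltop 116 ctr [430.6 248.2] size [29.1 14.2] ang 81.5 z [77.8 91.9 95.6] min [422.9 233.8  61.4] max [439.3 263.1  97.9]
[579.0984035  -19.64671469  66.30620794] [ 0.66772558 16.75270252  5.21955328]
```

View pics/s4.png

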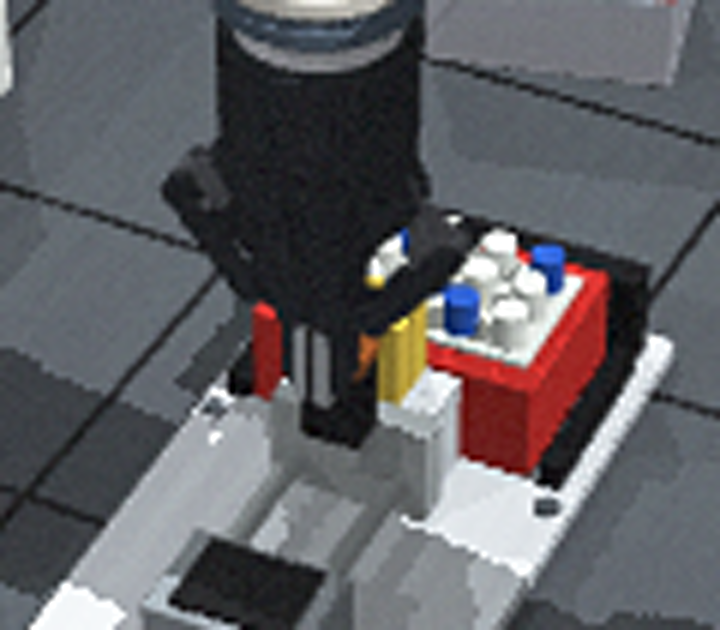

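```bash
python3 -c "
from h import *
print(status.state()['force'],job.job_done())"
```

```text
the job is handed in; nothing more can be done
[ 0.66772558 16.75270252  5.21955328] None
```

I pushed the rack home against the fence (13 N) before touching any spacer. I then stood two yellow-tabbed spacers upright in the gap. The job was handed in with the shut fingers still pushing the jaw post at about 17 N; no verdict is reported.

- **Spacer count:** with the jaw at its own stop I estimated about 22 mm between jaw and rack, so one 14 mm spacer would not close it and two would.
- **Jaw closed on the stack:** the jaw stopped hard after about 40 mm of its 45 mm, within 0.1 mm of where the stack should stop it. The last picture shows rack, spacers and jaw touching, with no gripper contact visible on rack or spacers.
- **Other spacers and bench items:** the two unused spacers are still in their slots. I saw no sign of other items being moved, but I did not measure the bystanders again at the end.
- **What the checks could not settle:**
  - The gripper hid most of the tabs in the last images, so I could not measure the final spacer positions by colour. They rest on the picture and on the earlier check that the spacers stood upright.
  - The force sensor also read about 4–5 N upwards, which I took to be friction on the post.
  - I had no direct reading of the rack–fence and spacer contact forces.

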